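Put the slicer plates away in their pinned case

ROBOT

A 6-joint arm with a two-finger parallel gripper is mounted at the origin on the work surface. World frame = base frame: x ahead of the robot, y to its left, z up, the work surface at z = 0. Lengths are in m, angles in rad, forces in N, time in s.
With the tool pointing down it reaches from about 0.25 to 0.725 m from the base axis. Payload 9.7 kg.
Tool frame: the origin (TCP) lies at the very end of the fingers, on their centre line; the grasp point (between the pads) lies 19 mm behind it; z points along the fingers, y is the line along which they close (so a half turn about z gives the same grasp; the last joint's range is limited). The gripper opens to 85 mm and grips with 20 to 120 N. Pads are 22 mm wide; open, the fingers measure 114 mm over their backs; the gripper's body (76 mm by 85 mm) begins 54 mm behind the grasp point. The pads swing forward as they close: fully open they stand 13 mm farther back than shut.
Start: joints at [1.245, 0.087, 0.176, 1.66, 0, 1.571], TCP at [0.176, 0.521, 0.231] pointing down, gripper open.
Joint ranges: [-3.13, 3.13], [-0.85, 1.81], [-1.15, 1.24], [-2.2, 2.28], [-1.44, 1.52], [-3.14, 3.14]. Speed limits (rad/s): [2.22, 2.22, 2.57, 3.14, 3.14, 3.14].

INTERFACE

Orientations are given as a unit quaternion [w, x, y, z].
In Python, from plant import robot, snapshot, camera_model, ticket, nets gives the robot as it stands. The module is installed in compiled form; this text tells all that it offers.
- The arm moves only by the tool carry_out, never from a script. Its argument "targets" is a list of rows, each an object with "xyz": the shift along the tool's x, y, z in units of 0.25 m (1.0 is 0.25 m), a list of three; "rotation": the turn, a rotation vector about the tool's x, y, z in units of pi rad (1.0 is pi rad), a list of three. In form: [{"xyz": [tx, ty, tz], "rotation": [ax, ay, az]}, ...]. A call has 1 to 20 rows; each row is the pose to reach, as a shift and turn from the pose commanded when the call began, along the tool's axes at that moment, turning the shorter way round; what a row does not reach only later rows make up. A row lasts 1/10 s, in which the tool goes at most 50 mm and 8.59 degrees, less where a joint would pass 70% of its speed; a pose out of reach is approached as far as the arm can. A call with a number of a shift or a turn outside -1 to 1 is refused whole. A call with a gripper value outside its range is refused whole. "fingers" is the opening, from 0 (shut) to 1 (fully open), set as the call begins (left out, the last holds). The fingers move at their own pace and stop on an object; "newtons" is the grip in N (left out, the last holds). Time passes only in rows, so rows that repeat a pose let the fingers close. It gives the time, the measured TCP pose, the force, the opening and the grip force at its end, in the units of the state.
- robot.read_state(): the state, without advancing time (a new reading comes with each control period).
- snapshot(name): name is "scene" or "top" or "wrist"; returns (picture, depth): 420x560x3 uint8, blue, green, red; 420x560 float32, m along the optical axis (not along the pixel's ray), 0 where there is no reading.
- camera_model(name): a dict with "vfov" (degrees; the focal length in pixels is half the picture's height over the tangent of half this angle, whatever the lens; pixels are square), "cx", "cy" (the principal point, pixels), "dist_coeffs" ([k1, k2, p1, p2, k3] as OpenCV has them; the pictures are not rectified), "R" (3x3) and "t" (3): a world point X has camera coordinates R X + t. Camera axes: x right, y down, z forward; pixel columns grow to the right and rows downward; lengths in m; the calibration is good to about 2 mm. A picture is of the moment at which its call begins: read the wrist's pose just before it. camera_model takes no time and is no camera call; for the wrist camera it gives the pose at the moment of the call.
- ticket.finish_job(): hands the job in; it is judged then, once.
Trained networks look in the newest picture that a camera, given by its name, has taken for a name from the list of things; names that differ only in an ending like _2 or _b are one class to them, and where a whole thing is asked for, a point or a joint stands for the part that bears it (a point fixed in the world has none). Each returns a list of dicts, best first, with "conf" (0 to 1); they miss things now and then, are a little off and sometimes report something else, mostly with a low value. They report only what shows in the picture. A call takes as long as a camera call. They do not tell look-alikes from the thing itself.
- nets.find_in(camera, thing): "rect" ([left, top, width, height] in pixels, round what is visible of it).
- nets.cut_out(camera, thing): "mask" (420x560 bool, what is visible of it) and "rect" ([left, top, width, height] in pixels, round what is visible of it).
The state is a dict: "t": time; "qpos": joint angles; "qvel": joint speeds; "joint_torque": joint torques, N m; "tool_pos": TCP position; "ee_rot": TCP orientation; "ft_force": force on the tool from outside, world axes, zero at the start; "torque": the same for the moment, N m; "grip_width": opening from 0.0 (shut) to 1.0 (fully open); "grasp_force": force on a finger pad.
Only numpy, scipy, OpenCV 4.12 (cv2) and the standard library are available. Lean on these libraries where they do the work, as an engineer would, in place of code of your own. Each camera call takes 0.05 s, during which the arm holds its last target. There are 200 camera calls.

TASK

Take the flat steel spatula out of the half-open drawer, lever up the cover of the wooden case by its overhanging lip with the blade, and open it. Lower every slicer plate that is lying about onto the two pins in the case, stacked flat and fully home with the inlaid face up, then shut the cover completely; the spatula ends up lying flat back in the drawer, and the other things on the shelf and in the drawer stay where they are.

Things in the scene. Friction and masses are not known exactly. Their poses are not given: they have to be found in the camera images.
- case: low open wooden case, fixed, 166 (x) by 146 (y) by 62 mm high, walls and floor 8 mm. Inside, a plinth 136 (x) by 36 (y), its top 16 mm above the shelf, bears two upright steel pins, 8 mm thick, at x = -45 and +45, y = 0: straight for 31 mm, tapering to 3 mm at the tip 38 mm above the plinth. Origin: centre of the underside. Cover hinged along the -y rim; its lip overhangs the +y rim.
- cover (a joint): angle of the case's flat wooden cover, rad: 0 shut (flat on the rim), 1.62 fully open (just past upright). Cover 166 by 166 by 8 mm, 0.2 kg; stiff hinge (0.22 N m friction): it stays at any angle and must be pushed all the way down to shut. About 2 to 3 N upward at the lip raises it.
- cover_hinge (a point): middle of the hinge axis: above the case's -y rim, at the level of the cover's underside (62 mm above the shelf). The axis runs along the case's x. Its frame is the case's.
- cover_lip (a point): middle of the cover's free edge, on its underside, 166 mm from the hinge axis; moves with the cover. Shut, the lip overhangs the outside of the case's +y wall by 20 mm, 62 mm above the shelf, open from below.
- pins_mid (a point): point midway between the two pins on the plinth's top (16 mm above the shelf), axes as the case: the centre of the underside of the first plate when home; the second and third lie 10 and 20 mm higher.
- plate1: slicer plate, white plastic, steel inlay on its upper face: 130 (x) by 45 (y) by 10 mm thick; 12 mm through holes at x = -45 and +45 mm, y = 0. All alike, either end first. Origin: centre of the underside, z up. Loose, 0.06 to 0.13 kg; starts flat on the shelf top (z = 0). One of the three may be absent (None).
- plate2: slicer plate, white plastic, steel inlay on its upper face: 130 (x) by 45 (y) by 10 mm thick; 12 mm through holes at x = -45 and +45 mm, y = 0. All alike, either end first. Origin: centre of the underside, z up. Loose, 0.06 to 0.13 kg; starts flat on the shelf top (z = 0). One of the three may be absent (None).
- plate3: slicer plate, white plastic, steel inlay on its upper face: 130 (x) by 45 (y) by 10 mm thick; 12 mm through holes at x = -45 and +45 mm, y = 0. All alike, either end first. Origin: centre of the underside, z up. Loose, 0.06 to 0.13 kg; starts flat on the shelf top (z = 0). One of the three may be absent (None).
- drawer: wooden drawer tray fixed half out of a small chest (does not slide). Origin: under the tray's centre, on the shelf top; x away from the robot, y left. Inside 248 (x) by 280 (y) mm, floor 6 mm and side rims 45 mm above the shelf; front board 55 mm high with a round knob. The chest, 158 mm high, begins 140 mm beyond the origin in x.
- spatula: flat steel spatula, 190 mm long, 0.1 kg: wooden handle 100 mm long (x -100 to 0), 16 wide, 14 high, then a stiff blade to x = +90, 40 wide, 3 thick. Origin: where blade meets handle, on the underside (level for both); x points to the blade's tip, z up. Starts flat in the front half of the drawer, tip to the right (-y).
- spatula_grip (a point): a good place to grip the spatula, on the handle 20 mm behind the blade (x = -20 mm), 7 mm above the underside; near its balance point.
- spatula_tip (a point): middle of the blade's tip edge, on the upper face (x = 90, z = 3 mm).
- whisk: bystander: flat steel whisk, 175 mm long, in the rear half of the drawer; leave it.
- can_opener: bystander: aluminium can opener, 125 mm long, in the rear half of the drawer; leave it.
- ramekin: bystander: white ceramic ramekin, 64 mm wide, 40 mm high, in the rear left of the drawer; leave it.
- jar: bystander: amber glass jar, 72 mm wide, 120 mm high, beyond the case; leave it.
- mate_cup: bystander: wooden mate cup, 68 mm wide, 75 mm high, beyond the space between case and drawer; leave it.
- tin: bystander: tin can, 66 mm wide, 100 mm high, at the far right; leave it.
- bowl: bystander: blue bowl, 100 mm wide, 40 mm high, at the near right; leave it.
Things that resemble listed ones, but are neither listed nor needed, are in the scene too. Leave any green or pink look-alike of the plate1 alone.

How it is judged:
By the outcome, as a careful person would: the job done as asked, in the order asked, and still so for the second after the job is handed in, with the robot touching nothing.
Of plate1, plate2, plate3 only 2 to 3 are there at a start; the rules pass over those that are not, and their reading is None.
At some moment in a run one of plate1, plate2, plate3 may be knocked a few centimetres aside while the robot is not near it.
It also fails if it takes over 208 s, if anything falls off the work surface, if the arm or the gripper's body presses on something with over 40 N, if the wrist force passes 120 N, or if a joint passes its speed limit or range.

## Working session

There is one attempt and no reset: what is moved stays moved. The work goes in short steps, Python scripts to look and compute and a tool call to move; the robot and the scene stay as the last step left them, time stands still between calls to the robot, and variables do not carry over. Pictures are saved under pics/ and viewed, at most 14 in all, crops included, and the job is handed in when it is done.

Besides the shell and the picture viewer there is one more tool, called as name(argument=value, ...) on one line, values as JSON. carry_out: Moves the arm, as the interface text tells. Its arguments: {"type":"object","properties":{"targets":{"type":"array"},"fingers":{"type":"number"},"newtons":{"type":"number"}},"required":["targets"]}

```bash
mkdir -p pics
cat > h.py <<'E'
import numpy as np, cv2
from scipy.spatial.transform import Rotation as Rn
from plant import robot, snapshot, camera_model, ticket, nets
def K(m,h=420):
    f=h/2/np.tan(np.radians(m["vfov"])/2); return np.array([[f,0,m["cx"]],[0,f,m["cy"]],[0,0,1.]])
def world(m,uv,d):
    """pixels (N,2), depths (N) -> world"""
    uv=np.asarray(uv,float).reshape(-1,1,2)
    n=cv2.undistortPoints(uv,K(m),np.array(m["dist_coeffs"],float)).reshape(-1,2)
    c=np.c_[n,np.ones(len(n))]*np.asarray(d,float).reshape(-1,1)
    return (c-np.array(m["t"]))@np.array(m["R"])
def pix(m,X):
    R=np.array(m["R"]);t=np.array(m["t"],float)
    return cv2.projectPoints(np.asarray(X,float).reshape(-1,1,3),cv2.Rodrigues(R)[0],t,K(m),np.array(m["dist_coeffs"],float))[0].reshape(-1,2)
def cloud(m,D,mask=None):
    ok=D>0
    if mask is not None: ok&=mask
    v,u=np.nonzero(ok); return world(m,np.c_[u,v],D[v,u]),np.c_[u,v]
def st():
    s=robot.read_state(); return s
def pose():
    s=robot.read_state(); q=s["ee_rot"]; return np.array(s["tool_pos"]),Rn.from_quat([q[1],q[2],q[3],q[0]])
def rel(p,R,p0=None,R0=None):
    """target world pose -> call units relative to current"""
    if p0 is None: p0,R0=pose()
    return np.round(R0.inv().apply(np.array(p)-p0)/0.25,4),np.round((R0.inv()*R).as_rotvec()/np.pi,4)
E
python3 - <<'E'
from h import *
s=st(); print({k:np.round(v,3) for k,v in s.items()})
out=[]
for n in ("top","scene"):
    im,D=snapshot(n); m=camera_model(n); cv2.imwrite(f"pics/{n}0.png",im); np.savez(f"{n}0.npz",im=im,D=D)
    print(n,m["vfov"],np.round(m["dist_coeffs"],3),np.round(-np.array(m["R"]).T@m["t"],3))
    for th in ("plate1","spatula","case","drawer","cover"):
        for r in nets.find_in(n,th): print(th,round(r["conf"],2),np.round(r["rect"]))
E
```

```text
{'t': np.float64(0.0), 'qpos': array([ 1.245,  0.087,  0.175,  1.66 , -0.   ,  1.571]), 'qvel': array([-0.   ,  0.001,  0.   , -0.   ,  0.001, -0.001]), 'joint_torque': array([ 0.0000e+00, -5.2041e+01,  4.6478e+01,  1.7000e-02, -0.0000e+00,
       -0.0000e+00]), 'tool_pos': array([0.176, 0.521, 0.231]), 'ee_rot': array([-0.   ,  0.162,  0.987, -0.001]), 'ft_force': array([0.278, 0.502, 1.043]), 'torque': array([ 0.025,  0.01 , -0.015]), 'grasp_force': np.float64(0.0), 'grip_width': np.float64(0.997)}
top 54.312612083555926 [-0.048  0.     0.     0.     0.   ] [ 0.32  -0.063  1.184]
plate1 0.88 [390. 169.  26.  38.]
plate1 0.73 [445. 226.  48.  32.]
plate1 0.71 [240. 201.  14.  46.]
plate1 0.67 [364. 230.  51.  16.]
spatula 0.88 [105. 220.  64.  11.]
case 0.85 [283. 167.  72.  67.]
case 0.23 [240. 198.  14.  49.]
drawer 0.61 [ 70.  67. 132. 205.]
cover 0.71 [280. 165.  73.  64.]
cover 0.38 [ 72.  66. 133. 205.]
scene 50.527863018501264 [-0.079  0.     0.     0.     0.   ] [1.067 0.454 1.101]
plate1 0.79 [171. 112.  26.  24.]
plate1 0.71 [287. 226.  39.  33.]
plate1 0.62 [163. 161.  34.  34.]
plate1 0.59 [210. 147.  32.  28.]
spatula 0.9 [368. 284.  62.  63.]
case 0.81 [205. 172.  77.  72.]
case 0.58 [209. 145.  32.  29.]
case 0.31 [255. 121.  34.  26.]
drawer 0.8 [235. 240. 239. 180.]
drawer 0.67 [202. 174.  82.  71.]
drawer 0.59 [241. 273.  29.  34.]
drawer 0.33 [202. 176.  84.  59.]
cover 0.57 [203. 170.  79.  66.]
```

View pics/top0.png

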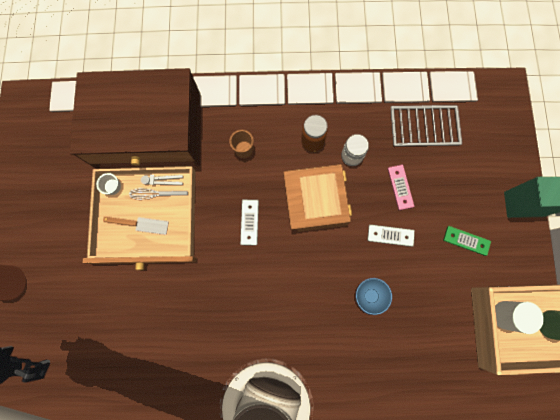

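Run:
```python
from h import *
z=np.load("top0.npz"); im,D=z["im"],z["D"]; m=camera_model("top")
P,uv=cloud(m,D); 
W=np.full(D.shape+(3,),np.nan); W[uv[:,1],uv[:,0]]=P
def blk(r): x,y,w,h=r; return W[y:y+h,x:x+w].reshape(-1,3), im[y:y+h,x:x+w].reshape(-1,3)
for r in ([390,169,26,38],[445,226,48,32],[240,201,14,46],[364,230,51,16],[105,220,64,11],[283,167,72,67]):
    p,c=blk(r); ok=~np.isnan(p[:,0]); p,c=p[ok],c[ok]
    print(r,"med",np.round(np.median(p,0),3),"z pct",np.round(np.percentile(p[:,2],[5,50,95]),3),"col",np.median(c,0))
h=cv2.resize(im[150:280,60:520],None,fx=1.74,fy=1.74*1,interpolation=cv2.INTER_CUBIC)
a=cv2.resize(im[160:265,230:360],None,fx=3,fy=3,interpolation=cv2.INTER_CUBIC); b=cv2.resize(im[160:265,360:500],None,fx=2.85,fy=3,interpolation=cv2.INTER_CUBIC)
cv2.imwrite("pics/crop0.png",np.hstack([a,b]))
```

```text
[390, 169, 26, 38] med [ 0.606 -0.414  0.008] z pct [-0.002  0.008  0.014] col [144. 144. 184.]
[445, 226, 48, 32] med [ 0.44  -0.596  0.004] z pct [-0.002  0.004  0.014] col [ 45.  70. 101.]
[240, 201, 14, 46] med [0.508 0.047 0.01 ] z pct [-0.001  0.01   0.014] col [222. 237. 231.]
[364, 230, 51, 16] med [ 0.457 -0.364  0.01 ] z pct [-0.001  0.01   0.014] col [196. 216. 220.]
[105, 220, 64, 11] med [0.51  0.37  0.009] z pct [0.004 0.009 0.021] col [140. 206. 218.]
[283, 167, 72, 67] med [ 0.562 -0.16   0.069] z pct [-0.002  0.069  0.074] col [ 82. 138. 207.]
```

View pics/crop0.png

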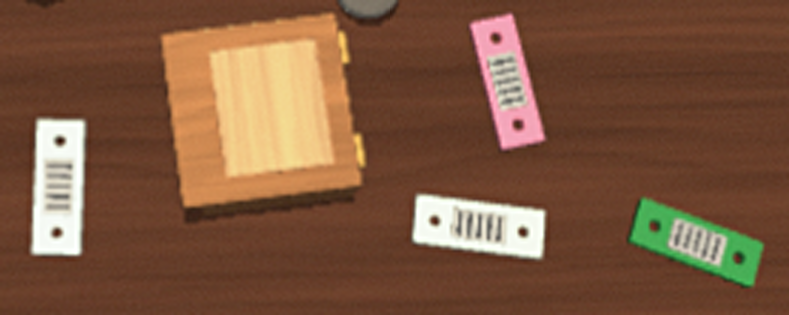

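The top view shows a half-open drawer on the left, with the spatula at about (135,226), handle left and blade right. The case is at (317,198), with its hinges on the right and the lip on the left.

These could be taken for the plates:
- White (250,222)
- White (391,236)
- Pink (401,187)
- Green (467,240)

I choose the two white ones, and the crop confirms they are white with the inlay up. The other tray at (520,330) is not the drawer I want.

```bash
cat >> h.py <<'E'
def onplane(m,uv,z):
    uv=np.asarray(uv,float).reshape(-1,1,2)
    n=cv2.undistortPoints(uv,K(m),np.array(m["dist_coeffs"],float)).reshape(-1,2)
    R=np.array(m["R"]); c=-R.T@np.array(m["t"]); d=np.c_[n,np.ones(len(n))]@R
    return c+d*((z-c[2])/d[:,2])[:,None]
def rect(m,mask,z):
    """rectangle (cx,cy),(long,short),yaw of long axis of a mask seen on the plane z"""
    v,u=np.nonzero(mask); P=onplane(m,np.c_[u,v],z)[:,:2]
    (c,s,a)=cv2.minAreaRect(P.astype(np.float32)*1000)
    if s[0]<s[1]: s=s[::-1]; a+=90
    a=(a+90)%180-90
    return np.round(np.array(c)/1000,4),np.round(s,1),round(a,1)
E
python3 - <<'E'
from h import *
im,D=snapshot("top"); m=camera_model("top")
P,uv=cloud(m,D); Z=np.zeros(D.shape); Z[uv[:,1],uv[:,0]]=P[:,2]
X=np.zeros(D.shape+(3,)); X[uv[:,1],uv[:,0]]=P
for th in ("plate1","spatula","case"):
    for r in nets.cut_out("top",th):
        if r["conf"]<.4: continue
        k=r["mask"]; z=np.median(Z[k&(Z!=0)]); print(th,round(r["conf"],2),rect(m,k,z),"z",round(z,4),"col",np.median(im[k],0))
# cover top plane
k=(Z>.06)&(Z<.08)&(abs(X[...,0]-.56)<.14)&(abs(X[...,1]+.16)<.13)
nn,lab,sts,cen=cv2.connectedComponentsWithStats(k.astype(np.uint8)); i=1+sts[1:,4].argmax()
print("cover",rect(m,lab==i,.070),np.median(Z[lab==i]))
# drawer region profile: heights along spatula axis
k=(X[...,0]>.46)&(X[...,0]<.56)&(X[...,1]>.27)&(X[...,1]<.5)
hsv=cv2.cvtColor(im,cv2.COLOR_BGR2HSV)
for name,sel in (("steel",(hsv[...,1]<60)&k),("handle",(Z>.014)&(Z<.03)&k)):
    nn,lab,sts,cen=cv2.connectedComponentsWithStats(sel.astype(np.uint8)); i=1+sts[1:,4].argmax()
    print(name,rect(m,lab==i,.009 if name=="steel" else .02),sts[i],np.median(Z[lab==i]))
im,D=snapshot("scene"); cv2.imwrite("pics/sc.png",im)
E
```

```text
plate1 0.89 (array([ 0.4438, -0.5894]), array([136.2,  49.9]), 67.2) z 0.0108 col [ 87. 174.  74.]
plate1 0.85 (array([ 0.4635, -0.3692]), array([134.2,  46. ]), 82.9) z 0.0105 col [235.5 249.  243. ]
plate1 0.57 (array([ 0.6056, -0.4074]), array([128.2,  50.9]), 12.5) z 0.0101 col [182. 164. 241.]
spatula 0.71 (array([0.5153, 0.3747]), array([196. ,  38.6]), 81.0) z 0.0098 col [192. 210. 216.]
case 0.62 (array([ 0.5658, -0.1553]), array([175.3, 171.4]), 5.6) z 0.0705 col [ 86. 143. 215.]
case 0.46 (array([ 0.4643, -0.3698]), array([133.8,  46.9]), 83.2) z 0.0105 col [235.5 249.  243. ]
cover (array([ 0.5699, -0.1553]), array([171.9, 167.7]), -84.2) 0.07060514901610586
steel (array([0.5081, 0.326 ]), array([91.8, 38.1]), 81.3) [136 218  32  16 398] 0.009019750873146985
handle (array([0.5224, 0.4177]), array([99. , 13.5]), 81.4) [103 217  34   9 149] 0.019871749798222618
```

View pics/scene0.png

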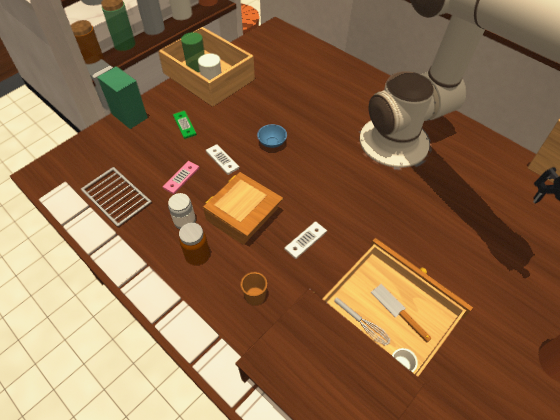

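Only two white plates are visible: scene (305,239) and (222,159). The other bars are pink and green, so the third plate looks absent. Now I'll reach for the spatula.

```bash
cat >> h.py <<'E'
def down(a,tilt=None):
    a=np.radians(a); y=np.array([np.cos(a),np.sin(a),0]); z=np.array([0,0,-1.])
    return Rn.from_matrix(np.c_[np.cross(y,z),y,z])
def moves(*ps):
    """ps: (xyz, yaw) ; prints calls chained from the nominal previous target"""
    p0,R0=pose()
    for p,a in ps:
        print("xyz",*[f"{v:.3f}" for v in rel(p,down(a),p0,R0)[0]],"rot",*[f"{v:.3f}" for v in rel(p,down(a),p0,R0)[1]]); p0,R0=np.array(p),down(a)
E
python3 - <<'E'
from h import *
moves(([.35,.45,.22],30),([.518,.389,.15],-8.9),([.518,.389,.06],-8.9),([.518,.389,.0095],-8.9))
E
```

```text
xyz -0.750 -0.047 0.045 rot 0.000 -0.000 0.230
xyz -0.547 0.460 0.280 rot 0.000 0.000 0.216
xyz 0.000 0.000 0.360 rot 0.000 0.000 0.000
xyz 0.000 0.000 0.202 rot 0.000 0.000 0.000
```

carry_out(targets=[{"xyz": [-0.75,-0.047,0.045],"rotation": [0,0,0.23]},{"xyz": [-0.75,-0.047,0.045],"rotation": [0,0,0.23]},{"xyz": [-0.75,-0.047,0.045],"rotation": [0,0,0.23]},{"xyz": [-0.75,-0.047,0.045],"rotation": [0,0,0.23]},{"xyz": [-0.75,-0.047,0.045],"rotation": [0,0,0.23]},{"xyz": [-0.75,-0.047,0.045],"rotation": [0,0,0.23]}], fingers=0.5, newtons=60)

```text
t: 1.45
tool_pos: [0.3509, 0.4493, 0.2197]
ee_rot: [-0.0, 0.502, 0.865, -0.0]
ft_force: [-0.3, -0.7, 0.8]
grip_width: 0.501
grasp_force: 0.0
```

carry_out(targets=[{"xyz": [-0.547,0.46,0.28],"rotation": [0,0,0.216]},{"xyz": [-0.547,0.46,0.28],"rotation": [0,0,0.216]},{"xyz": [-0.547,0.46,0.28],"rotation": [0,0,0.216]},{"xyz": [-0.547,0.46,0.28],"rotation": [0,0,0.216]},{"xyz": [-0.547,0.46,0.28],"rotation": [0,0,0.216]},{"xyz": [-0.547,0.46,0.28],"rotation": [0,0,0.216]},{"xyz": [-0.547,0.46,0.28],"rotation": [0,0,0.216]},{"xyz": [-0.547,0.46,0.28],"rotation": [0,0,0.216]}])

```text
t: 2.25
tool_pos: [0.517, 0.3897, 0.1509]
ee_rot: [-0.0, 0.759, 0.652, 0.001]
ft_force: [-0.1, -0.2, -0.6]
grip_width: 0.503
grasp_force: 0.0
```

Run:
```python
from h import *
p,R=pose(); print(np.round(p,4),np.round(R.as_matrix()[:,1],3),st()["t"])
im,D=snapshot("wrist"); m=camera_model("wrist"); cv2.imwrite("pics/w1.png",im)
print("cam",np.round(-np.array(m["R"]).T@m["t"],3),"axis",np.round(np.array(m["R"])[2],2),m["vfov"])
P,uv=cloud(m,D); Z=np.zeros(D.shape); Z[uv[:,1],uv[:,0]]=P[:,2]
for r in nets.cut_out("wrist","spatula"):
    k=r["mask"]; print(round(r["conf"],2),np.round(r["rect"]),rect(m,k,.012),k.sum())
    h=k&(Z>.015)&(Z<.028); b=k&(Z>.005)&(Z<.012)
    print("h",rect(m,h,.02) if h.any() else 0,"b",rect(m,b,.009) if b.any() else 0, np.median(Z[h]),np.median(Z[b]))
```

```text
[0.517  0.3897 0.1509] [ 0.989 -0.151  0.001] 2.25
cam [0.53  0.472 0.293] axis [-0.05 -0.32 -0.95] 70.58981260727964
0.95 [259. 107.  41. 178.] (array([0.5165, 0.3765]), array([188.8,  40.4]), 80.5) 4651
h (array([0.5229, 0.4203]), array([98.6, 15.5]), 81.5) b (array([0.5163, 0.3755]), array([190.8,  40.8]), 80.5) 0.019372866562528096 0.00862158685564777
```

View pics/w1.png

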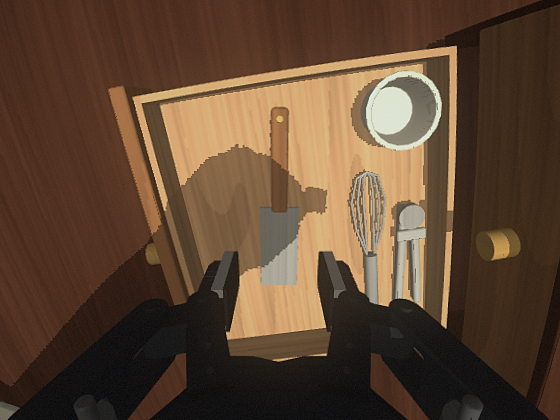

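The wrist view shows the spatula's handle at (280,160) and blade at (279,245), between the fingers. It agrees with the top camera within 2 mm. Next: descend, grip, lift.

carry_out(targets=[{"xyz": [0.004,0.005,0.2],"rotation": [0,0,0]},{"xyz": [0.004,0.005,0.4],"rotation": [0,0,0]},{"xyz": [0.004,0.005,0.48],"rotation": [0,0,0]},{"xyz": [0.004,0.005,0.53],"rotation": [0,0,0]},{"xyz": [0.004,0.005,0.564],"rotation": [0,0,0]},{"xyz": [0.004,0.005,0.564],"rotation": [0,0,0]},{"xyz": [0.004,0.005,0.564],"rotation": [0,0,0]}])

```text
t: 3.05
tool_pos: [0.5198, 0.3902, 0.0106]
ee_rot: [0.0, 0.76, 0.65, 0.001]
ft_force: [0.6, -0.1, -0.5]
grip_width: 0.494
grasp_force: 0.0
```

carry_out(targets=[{"xyz": [0,0,0],"rotation": [0,0,0]},{"xyz": [0,0,0],"rotation": [0,0,0]},{"xyz": [0,0,0],"rotation": [0,0,0]},{"xyz": [0,0,0],"rotation": [0,0,0]},{"xyz": [0,0,0],"rotation": [0,0,0]},{"xyz": [0,0,0],"rotation": [0,0,0]},{"xyz": [0,0,0],"rotation": [0,0,0]}], fingers=0, newtons=110)

```text
t: 3.75
tool_pos: [0.5198, 0.39, 0.0107]
ee_rot: [0.0, 0.76, 0.65, 0.001]
ft_force: [-0.5, -1.1, 6.6]
grip_width: 0.148
grasp_force: 108.7
```

carry_out(targets=[{"xyz": [0,0,-0.1],"rotation": [0,0,0]},{"xyz": [0,0,-0.25],"rotation": [0,0,0]},{"xyz": [0,0,-0.4],"rotation": [0,0,0]},{"xyz": [0,0,-0.55],"rotation": [0,0,0]},{"xyz": [0,0,-0.55],"rotation": [0,0,0]},{"xyz": [0,0,-0.55],"rotation": [0,0,0]}])

```text
t: 4.35
tool_pos: [0.5197, 0.3899, 0.1476]
ee_rot: [0.0, 0.76, 0.65, 0.001]
ft_force: [-0.7, -0.4, -1.2]
grip_width: 0.142
grasp_force: 108.0
```

Run:
```python
from h import *
p,R=pose(); print(np.round(p,4),st()["t"])
im,D=snapshot("wrist"); m=camera_model("wrist"); cv2.imwrite("pics/w2.png",im)
P,uv=cloud(m,D); T=R.inv().apply(P-p)
X=np.zeros(D.shape+(3,)); X[uv[:,1],uv[:,0]]=T
# spatula points in tool frame: near z -0.03..0.03, |y|<.03
k=(abs(X[...,1])<.03)&(abs(X[...,2])<.04)&(X[...,0]!=0)
pts=X[k]
for lo in np.arange(-.13,.1,.02):
    q=pts[(pts[:,0]>lo)&(pts[:,0]<lo+.02)]
    if len(q)>10: print(round(lo,2),len(q),np.round(np.percentile(q[:,1],[3,97]),4),np.round(np.median(q[:,2]),4))
# lip scene from top
```

```text
[0.5197 0.3899 0.1476] 4.35
-0.09 68 [-0.0092  0.0094] 0.0036
-0.07 941 [-0.0115  0.0112] 0.0035
-0.05 742 [-0.0085  0.0084] 0.0035
-0.03 456 [-0.0066  0.0063] -0.007
-0.01 2269 [-0.0189  0.0187] -0.0147
0.01 2304 [-0.0124  0.0122] -0.0078
0.03 1325 [-0.0077  0.0072] -0.007
0.05 1512 [-0.0075  0.0073] -0.007
0.07 776 [-0.0068  0.0073] -0.0066
```

View pics/w2.png

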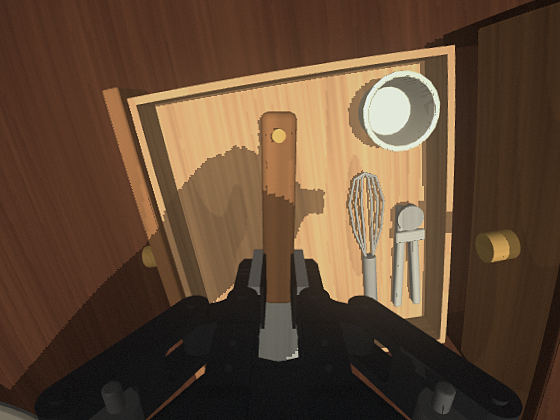

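The spatula is held level, with the handle between the pads at (280,290). Next, go to the lip side of the case and measure the lip from there.

Run:
```python
from h import *
moves(([.533,.23,.15],-1.5),([.5465,.0664,.13],5.8))
```

```text
xyz -0.622 0.154 -0.016 rot -0.000 0.000 -0.041
xyz -0.653 0.071 0.080 rot 0.000 0.000 -0.041
```

carry_out(targets=[{"xyz": [-0.2,0.05,-0.01],"rotation": [0,0,-0.01]},{"xyz": [-0.4,0.1,-0.016],"rotation": [0,0,-0.025]},{"xyz": [-0.622,0.154,-0.016],"rotation": [0,0,-0.041]},{"xyz": [-0.622,0.154,-0.016],"rotation": [0,0,-0.041]},{"xyz": [-0.622,0.154,-0.016],"rotation": [0,0,-0.041]}])

```text
t: 4.9
tool_pos: [0.5328, 0.2281, 0.1494]
ee_rot: [-0.0, 0.718, 0.696, -0.001]
ft_force: [0.6, 0.4, -0.8]
grip_width: 0.143
grasp_force: 108.1
```

carry_out(targets=[{"xyz": [-0.2,0.02,0.02],"rotation": [0,0,-0.01]},{"xyz": [-0.4,0.04,0.05],"rotation": [0,0,-0.025]},{"xyz": [-0.55,0.06,0.07],"rotation": [0,0,-0.041]},{"xyz": [-0.653,0.071,0.08],"rotation": [0,0,-0.041]},{"xyz": [-0.653,0.071,0.08],"rotation": [0,0,-0.041]},{"xyz": [-0.653,0.071,0.08],"rotation": [0,0,-0.041]}])

```text
t: 5.5
tool_pos: [0.5463, 0.0671, 0.1297]
ee_rot: [-0.001, 0.671, 0.742, -0.0]
ft_force: [0.0, 0.4, -1.1]
grip_width: 0.142
grasp_force: 108.1
```

Run:
```python
from h import *
p,R=pose(); print(np.round(p,4),np.round(R.as_matrix()[:,1],3),st()["t"])
im,D=snapshot("wrist"); m=camera_model("wrist"); cv2.imwrite("pics/w3.png",im)
P,uv=cloud(m,D)
k=(abs(P[:,2]-.07)<.007)&(abs(P[:,0]-.57)<.12)&(abs(P[:,1]+.16)<.11)
Q=P[k]; print(k.sum(),np.round(np.percentile(Q,[1,50,99],axis=0),4))
mask=np.zeros(D.shape,bool); mask[uv[k,1],uv[k,0]]=True
print(rect(m,mask,np.median(Q[:,2])))
im,D=snapshot("top"); mt=camera_model("top"); P,uv=cloud(mt,D)
k=(abs(P[:,2]-.07)<.007)&(abs(P[:,0]-.57)<.12)&(abs(P[:,1]+.16)<.11); u=np.array([-.101,.995]);w=np.array([.995,.101])
Q=P[k][:,:2]; print("top u",np.percentile(Q@u,[.5,1,2,50,98,99,99.5]).round(4),"w",np.percentile(Q@w,[.5,1,2,50,98,99,99.5]).round(4))
```

```text
[0.5463 0.0671 0.1297] [ 0.995  0.101 -0.001] 5.5
194 [[ 0.4842 -0.0979  0.0685]
 [ 0.6307 -0.0824  0.0699]
 [ 0.6484 -0.0652  0.0708]]
(array([ 0.5657, -0.0805]), array([164.2,  27.9]), 3.0)
top u [-0.3134 -0.2966 -0.2921 -0.21   -0.1294 -0.1278 -0.127 ] w [0.4697 0.4704 0.4718 0.5505 0.6326 0.6344 0.6467]
```

View pics/w3.png

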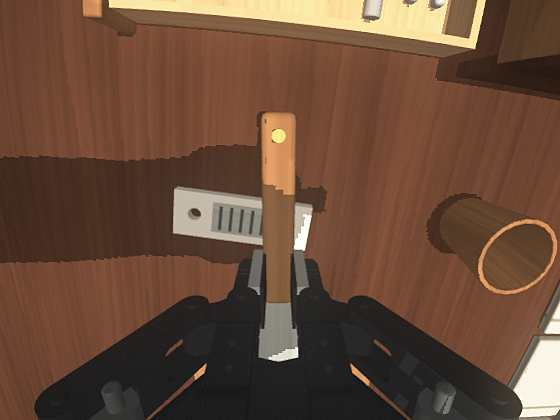

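The wrist view shows the spatula above the white plate at (243,215), clear of it, with the cup off to the side at (500,245). The lip edge is about 29 mm ahead of the blade's tip. Now lower and insert.

carry_out(targets=[{"xyz": [0,0.009,0.12],"rotation": [0,0,0]},{"xyz": [0,0.009,0.22],"rotation": [0,0,0]},{"xyz": [0,0.009,0.307],"rotation": [0,0,0]},{"xyz": [0,0.009,0.307],"rotation": [0,0,0]},{"xyz": [-0.06,0.009,0.307],"rotation": [0,0,0]},{"xyz": [-0.12,0.009,0.307],"rotation": [0,0,0]},{"xyz": [-0.172,0.009,0.307],"rotation": [0,0,0]},{"xyz": [-0.172,0.009,0.307],"rotation": [0,0,0]},{"xyz": [-0.172,0.009,0.307],"rotation": [0,0,0]}])

```text
t: 6.5
tool_pos: [0.5533, 0.023, 0.0544]
ee_rot: [0.0, 0.671, 0.742, 0.0]
ft_force: [-0.8, 0.7, -0.1]
grip_width: 0.148
grasp_force: 108.1
```

Run:
```python
from h import *
s=st(); print(np.round(s["tool_pos"],4),np.round(s["ft_force"],1),s["t"])
im,D=snapshot("scene"); cv2.imwrite("pics/s1.png",cv2.resize(im[110:300,150:420],None,fx=2.8,fy=2.8,interpolation=cv2.INTER_CUBIC))
th=np.arange(5,95,5); r=np.interp(th,[0,30,60,90],[.152,.143,.126,.112]); t=np.radians(th)
for a,du,dz in zip(th,(r*np.cos(t)-.152)/.25,-(.012+r*np.sin(t))/.25): print(a,round(du,3),round(dz,3))
```

```text
[0.5533 0.023  0.0544] [-0.8  0.7 -0.1] 6.5
5 -0.008 -0.1
10 -0.021 -0.151
15 -0.038 -0.201
20 -0.059 -0.248
25 -0.084 -0.292
30 -0.113 -0.334
35 -0.149 -0.37
40 -0.187 -0.401
45 -0.228 -0.428
50 -0.269 -0.451
55 -0.312 -0.47
60 -0.356 -0.484
65 -0.399 -0.496
70 -0.442 -0.504
75 -0.485 -0.508
80 -0.527 -0.508
85 -0.568 -0.504
90 -0.608 -0.496
```

View pics/s1.png

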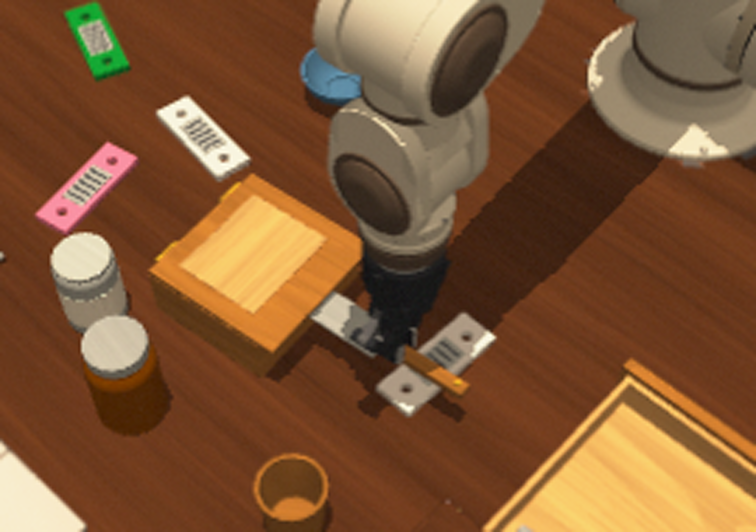

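The blade tip goes under the lip, at (318,308) in the crop. Lifting.

carry_out(targets=[{"xyz": [0,0,-0.025],"rotation": [0,0,0]},{"xyz": [0,0,-0.045],"rotation": [0,0,0]},{"xyz": [-0.004,0,-0.07],"rotation": [0,0,0]},{"xyz": [-0.008,0,-0.1],"rotation": [0,0,0]},{"xyz": [-0.014,0,-0.125],"rotation": [0,0,0]},{"xyz": [-0.021,0,-0.151],"rotation": [0,0,0]},{"xyz": [-0.03,0,-0.176],"rotation": [0,0,0]},{"xyz": [-0.038,0,-0.201],"rotation": [0,0,0]},{"xyz": [-0.048,0,-0.225],"rotation": [0,0,0]},{"xyz": [-0.059,0,-0.248],"rotation": [0,0,0]},{"xyz": [-0.084,0,-0.292],"rotation": [0,0,0]},{"xyz": [-0.113,0,-0.334],"rotation": [0,0,0]},{"xyz": [-0.149,0,-0.37],"rotation": [0,0,0]},{"xyz": [-0.149,0,-0.37],"rotation": [0,0,0]}])

```text
t: 7.95
tool_pos: [0.5575, -0.0148, 0.1481]
ee_rot: [0.001, 0.671, 0.742, 0.0]
ft_force: [0.0, 0.2, -1.7]
grip_width: 0.143
grasp_force: 108.1
```

Run:
```python
from h import *
s=st(); print(np.round(s["tool_pos"],4),np.round(s["ft_force"],1),s["t"])
im,D=snapshot("scene"); cv2.imwrite("pics/s2.png",cv2.resize(im[110:300,150:420],None,fx=2.8,fy=2.8,interpolation=cv2.INTER_CUBIC))
```

```text
[ 0.5575 -0.0148  0.1481] [ 0.   0.2 -1.7] 7.95
```

View pics/s2.png

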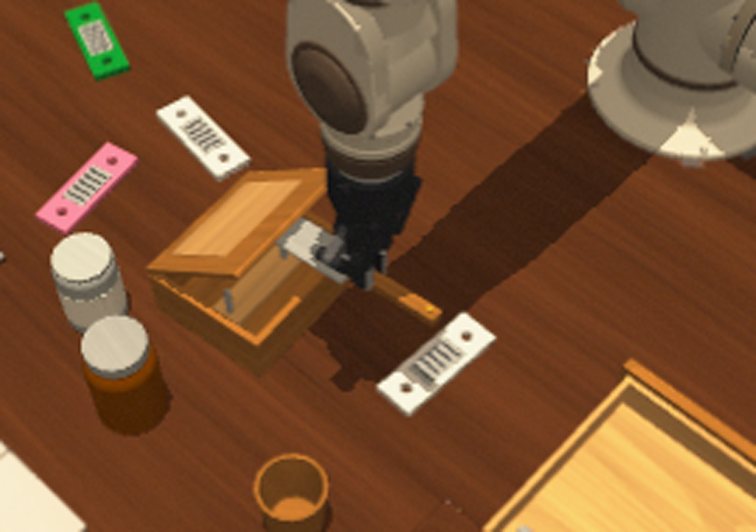

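The cover has lifted to about 35°, with the blade under it at (300,235). I'll continue the arc to fully open.

carry_out(targets=[{"xyz": [-0.038,0,-0.031],"rotation": [0,0,0]},{"xyz": [-0.079,0,-0.058],"rotation": [0,0,0]},{"xyz": [-0.12,0,-0.081],"rotation": [0,0,0]},{"xyz": [-0.163,0,-0.1],"rotation": [0,0,0]},{"xyz": [-0.207,0,-0.114],"rotation": [0,0,0]},{"xyz": [-0.25,0,-0.126],"rotation": [0,0,0]},{"xyz": [-0.293,0,-0.134],"rotation": [0,0,0]},{"xyz": [-0.336,0,-0.138],"rotation": [0,0,0]},{"xyz": [-0.378,0,-0.138],"rotation": [0,0,0]},{"xyz": [-0.419,0,-0.134],"rotation": [0,0,0]},{"xyz": [-0.459,0,-0.126],"rotation": [0,0,0]},{"xyz": [-0.48,0,-0.12],"rotation": [0,0,0]},{"xyz": [-0.495,0,-0.12],"rotation": [0,0,0]},{"xyz": [-0.495,0,-0.12],"rotation": [0,0,0]}])

```text
t: 9.4
tool_pos: [0.5685, -0.1318, 0.1759]
ee_rot: [-0.004, 0.669, 0.743, 0.003]
ft_force: [-4.3, 29.5, 3.7]
grip_width: 0.151
grasp_force: 108.8
```

```bash
cat >> h.py <<'E'
U=np.array([-.101,.995]);Wd=np.array([.995,.101])
def cover_angle(P):
    """angle of the cover from points between its sides, above the rim"""
    w=P[:,:2]@Wd; u=P[:,:2]@U; k=(abs(w-.5525)<.07)&(P[:,2]>.08)&(P[:,2]<.24)&(u>-.33)&(u<-.26)
    return k.sum(),np.polyfit(P[k,2],u[k],1) if k.sum()>20 else None, u[k],P[k,2]
E
python3 - <<'E'
from h import *
s=st(); print(np.round(s["tool_pos"],4),np.round(s["ft_force"],1),s["t"])
for n in("scene","top"):
    im,D=snapshot(n); P,uv=cloud(camera_model(n),D); c=cover_angle(P); print(n,c[0],c[1])
    if c[0]: 
        for a in np.arange(.08,.24,.02):
            k=abs(c[3]-a)<.01
            if k.any(): print(round(a,2),k.sum(),np.percentile(c[2][k],[5,50,95]).round(4))
E
```

```text
[ 0.5685 -0.1318  0.1759] [-4.3 29.5  3.7] 9.4
scene 1264 [-0.05420928 -0.28508576]
0.08 61 [-0.2932 -0.2913 -0.2898]
0.1 120 [-0.2943 -0.2923 -0.2905]
0.12 105 [-0.2957 -0.2934 -0.2913]
0.14 114 [-0.2966 -0.2945 -0.292 ]
0.16 120 [-0.298  -0.2955 -0.2934]
0.18 313 [-0.2985 -0.2951 -0.2656]
0.2 174 [-0.2996 -0.2977 -0.2951]
0.22 254 [-0.3062 -0.2992 -0.2969]
top 477 [-0.07799583 -0.28514557]
0.08 7 [-0.2943 -0.2936 -0.2928]
0.1 23 [-0.2953 -0.2946 -0.2936]
0.12 40 [-0.2965 -0.2953 -0.2944]
0.14 38 [-0.2971 -0.2964 -0.2956]
0.16 39 [-0.2985 -0.2977 -0.2969]
0.18 77 [-0.2995 -0.2983 -0.2904]
0.2 64 [-0.3006 -0.2996 -0.2988]
0.22 174 [-0.3081 -0.3026 -0.3   ]
```

The cover is at 1.62 rad, measured by both cameras. Backing off and carrying the spatula to the drawer.

carry_out(targets=[{"xyz": [0.1,0,0],"rotation": [0,0,0]},{"xyz": [0.3,0,0.0],"rotation": [0,0,0]},{"xyz": [0.5,0,0],"rotation": [0,0,0]},{"xyz": [0.7,0,0],"rotation": [0,0,0]},{"xyz": [0.85,0,0],"rotation": [0,0,0]},{"xyz": [0.95,0,0],"rotation": [0,0,0]},{"xyz": [0.95,0,0],"rotation": [0,0,0]}])

```text
t: 10.2
tool_pos: [0.5448, 0.1023, 0.1759]
ee_rot: [-0.0, 0.669, 0.743, -0.0]
ft_force: [0.7, -1.5, -1.1]
grip_width: 0.144
grasp_force: 108.2
```

Run:
```python
from h import *
p,R=pose(); print(p.round(4),st()["t"])
im,D=snapshot("wrist"); m=camera_model("wrist"); cv2.imwrite("pics/w4.png",im)
P,uv=cloud(m,D); T=R.inv().apply(P-p)
k=(abs(T[:,1])<.006)&(abs(T[:,2])<.05)
for a,b in((-.085,-.045),(.03,.095)):
    q=T[k&(T[:,0]>a)&(T[:,0]<b)]; print(len(q),np.polyfit(q[:,0],q[:,2],1).round(4),np.median(q[:,2]).round(4),q[:,0].max().round(4))
q=T[k&(T[:,0]>.03)&(T[:,2]<.0)]; print("end",np.percentile(q[:,0],[98,100]))
moves(([.533,.23,.15],-3),([.5198,.39,.13],-8.5),([.5198,.39,.012],-8.5))
```

```text
[0.5448 0.1023 0.1759] 10.2
681 [0.0004 0.002 ] 0.0019 -0.045
2765 [ 0.0076 -0.0092] -0.0087 0.0785
end [0.0777587  0.07854713]
xyz 0.519 0.006 0.103 rot -0.000 0.000 0.050
xyz 0.636 -0.086 0.080 rot 0.000 0.000 0.031
xyz 0.000 0.000 0.472 rot 0.000 0.000 0.000
```

carry_out(targets=[{"xyz": [0.18,0,0.03],"rotation": [0,0,0.015]},{"xyz": [0.36,0,0.07],"rotation": [0,0,0.03]},{"xyz": [0.519,0.006,0.103],"rotation": [0,0,0.05]},{"xyz": [0.519,0.006,0.103],"rotation": [0,0,0.05]},{"xyz": [0.519,0.006,0.103],"rotation": [0,0,0.05]}])

```text
t: 10.75
tool_pos: [0.5336, 0.2285, 0.1499]
ee_rot: [0.0, 0.726, 0.688, -0.001]
ft_force: [-0.5, -0.6, -0.1]
grip_width: 0.146
grasp_force: 108.1
```

carry_out(targets=[{"xyz": [0.18,-0.025,0.03],"rotation": [0,0,0.01]},{"xyz": [0.36,-0.05,0.06],"rotation": [0,0,0.02]},{"xyz": [0.52,-0.07,0.08],"rotation": [0,0,0.031]},{"xyz": [0.636,-0.086,0.08],"rotation": [0,0,0.031]},{"xyz": [0.636,-0.086,0.08],"rotation": [0,0,0.031]},{"xyz": [0.636,-0.086,0.08],"rotation": [0,0,0.031]}])

```text
t: 11.35
tool_pos: [0.5217, 0.3878, 0.1305]
ee_rot: [0.0, 0.759, 0.651, -0.0]
ft_force: [-0.2, -0.2, -1.2]
grip_width: 0.145
grasp_force: 108.2
```

Run:
```python
from h import *
p,R=pose(); print(p.round(4),np.degrees(np.arctan2(*R.as_matrix()[1::-1,1])).round(2))
moves(([.5198,.39,.0115],-8.5))
```

```text
[0.5217 0.3878 0.1305] -8.79
xyz 0.008 -0.009 0.476 rot 0.000 0.000 -0.002
```

carry_out(targets=[{"xyz": [0.008,-0.009,0.15],"rotation": [0,0,0]},{"xyz": [0.008,-0.009,0.3],"rotation": [0,0,0]},{"xyz": [0.008,-0.009,0.4],"rotation": [0,0,0]},{"xyz": [0.008,-0.009,0.45],"rotation": [0,0,0]},{"xyz": [0.008,-0.009,0.475],"rotation": [0,0,0]},{"xyz": [0.008,-0.009,0.475],"rotation": [0,0,0]},{"xyz": [0.008,-0.009,0.475],"rotation": [0,0,0]}])

```text
t: 12.05
tool_pos: [0.5199, 0.3915, 0.0135]
ee_rot: [0.0, 0.759, 0.651, 0.001]
ft_force: [0.3, 0.3, -0.5]
grip_width: 0.145
grasp_force: 108.2
```

carry_out(targets=[{"xyz": [0,0,0],"rotation": [0,0,0]},{"xyz": [0,0,0],"rotation": [0,0,0]},{"xyz": [0,0,0],"rotation": [0,0,0]},{"xyz": [0,0,0],"rotation": [0,0,0]},{"xyz": [0,0,0],"rotation": [0,0,0]}], fingers=0.45)

```text
t: 12.55
tool_pos: [0.519, 0.3915, 0.0119]
ee_rot: [0.0, 0.759, 0.651, 0.0]
ft_force: [-0.2, -0.5, -0.0]
grip_width: 0.451
grasp_force: 0.0
```

carry_out(targets=[{"xyz": [0,0,-0.05],"rotation": [0,0,0]},{"xyz": [0,0,-0.15],"rotation": [0,0,0]},{"xyz": [0,0,-0.35],"rotation": [0,0,0]},{"xyz": [0,0,-0.55],"rotation": [0,0,0]},{"xyz": [0,0,-0.75],"rotation": [0,0,0]},{"xyz": [0,0,-0.75],"rotation": [0,0,0]}], fingers=0.9)

```text
t: 13.15
tool_pos: [0.5206, 0.3926, 0.209]
ee_rot: [0.0, 0.759, 0.651, 0.006]
ft_force: [0.5, -0.4, -0.1]
grip_width: 0.903
grasp_force: 0.0
```

Run:
```python
from h import *
p,R=pose(); print(p.round(4),st()["t"])
im,D=snapshot("wrist"); m=camera_model("wrist"); P,uv=cloud(m,D); Z=np.zeros(D.shape); Z[uv[:,1],uv[:,0]]=P[:,2]
for r in nets.cut_out("wrist","spatula"):
    k=r["mask"]; print("spat",round(r["conf"],2),rect(m,k,.012)); h=k&(Z>.015)&(Z<.028); b=k&(Z>.003)&(Z<.012); print(rect(m,h,.02),np.median(Z[h]),np.median(Z[b]))
im,D=snapshot("top"); m=camera_model("top"); cv2.imwrite("pics/t2.png",im)
hsv=cv2.cvtColor(im,cv2.COLOR_BGR2HSV)
for r in nets.cut_out("top","plate1"):
    k=r["mask"]; c=np.median(im[k],0)
    print(round(r["conf"],2),np.round(r["rect"]),rect(m,k,.010),c)
P,uv=cloud(m,D); X=np.zeros(D.shape+(3,)); X[uv[:,1],uv[:,0]]=P
wh=((hsv[...,1]<50)&(hsv[...,2]>120)&(abs(X[...,2]-.01)<.008)&(X[...,0]>.3)&(X[...,0]<.72)&(X[...,1]<.2)).astype(np.uint8)
wh=cv2.morphologyEx(wh,cv2.MORPH_CLOSE,np.ones((7,7)))
n,l,s,c=cv2.connectedComponentsWithStats(wh)
for i in range(1,n):
    if s[i,4]>200: print("white",s[i],rect(m,l==i,.010))
moves(([.51,.2,.18],-8.5))
```

```text
[0.5206 0.3926 0.209 ] 13.15
spat 0.82 (array([0.5171, 0.3783]), array([185.8,  40.3]), 80.0)
(array([0.5234, 0.4216]), array([96.5, 14.9]), 80.7) 0.0158001576631438 0.004965760412879652
0.79 [241. 200.  16.  47.] (array([0.5111, 0.0406]), array([127.3,  44.5]), -2.4) [240. 249. 243.]
0.74 [362. 230.  53.  15.] (array([ 0.4634, -0.3695]), array([131.3,  45.4]), 82.7) [238. 249. 245.]
0.73 [300. 115.  26.  39.] (array([ 0.781 , -0.1578]), array([116.5,  75.4]), -9.4) [106.5 115.5 122. ]
0.72 [389. 165.  26.  44.] (array([ 0.6062, -0.4086]), array([133.5,  50.6]), 10.1) [181. 164. 239.]
0.7 [443. 226.  48.  31.] (array([ 0.4442, -0.5899]), array([134.6,  49. ]), 68.3) [ 87. 174.  74.]
0.59 [289. 144.  76.  90.] (array([ 0.6103, -0.1906]), array([239.5, 211.7]), 5.9) [ 77. 129. 193.]
0.26 [138. 173.  46.  13.] (array([0.6447, 0.3013]), array([129.2,  30.8]), 88.5) [188. 207. 215.]
white [241 200  18  45 699] (array([0.5125, 0.0396]), array([130.3,  47.9]), -2.3)
white [368 225  46  21 723] (array([ 0.4646, -0.3693]), array([131.9,  48.2]), 82.2)
xyz -0.761 0.082 0.075 rot -0.000 0.000 -0.002
```

View pics/t2.png

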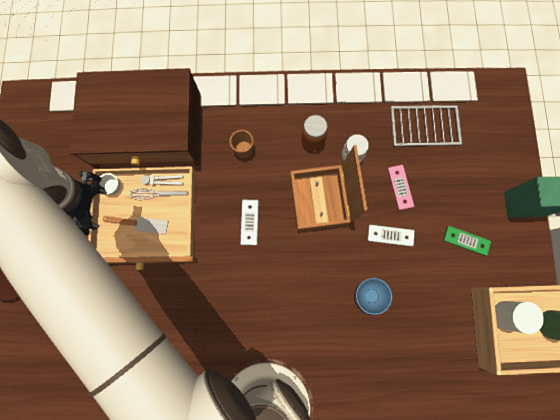

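The spatula is back flat in the drawer at (135,225), the cover is upright, and the pins show at about (316,184) and (319,212). The white plates have not moved. I'll look into the case with the wrist camera first to locate the pins.

Run:
```python
from h import *
print(np.round(st()["qpos"],2))
moves(([.5,.2,.23],-40),([.5,.0,.25],-84.2),([.502,-.17,.25],-84.2))
```

```text
[0.65 0.33 0.39 1.64 0.   2.37]
xyz -0.767 0.043 -0.125 rot -0.000 0.000 0.173
xyz -0.613 0.514 -0.080 rot 0.000 0.000 0.246
xyz -0.061 0.677 0.000 rot 0.000 0.000 0.000
```

Run:
```python
from h import *
moves(([.53,.2,.25],40),([.58,.0,.26],95.8),([.64,-.156,.26],95.8))
```

```text
xyz -0.749 0.161 -0.205 rot -0.000 0.000 -0.271
xyz -0.741 -0.361 -0.040 rot 0.000 0.000 -0.310
xyz -0.176 -0.645 0.000 rot 0.000 0.000 0.000
```

carry_out(targets=[{"xyz": [-0.2,0.05,-0.15],"rotation": [0,0,-0.04]},{"xyz": [-0.4,0.1,-0.2],"rotation": [0,0,-0.08]},{"xyz": [-0.58,0.13,-0.205],"rotation": [0,0,-0.12]},{"xyz": [-0.749,0.161,-0.205],"rotation": [0,0,-0.16]},{"xyz": [-0.749,0.161,-0.205],"rotation": [0,0,-0.2]},{"xyz": [-0.749,0.161,-0.205],"rotation": [0,0,-0.24]},{"xyz": [-0.749,0.161,-0.205],"rotation": [0,0,-0.271]},{"xyz": [-0.749,0.161,-0.205],"rotation": [0,0,-0.271]}])

```text
t: 14.15
tool_pos: [0.5298, 0.1998, 0.2492]
ee_rot: [-0.001, 0.422, 0.907, -0.001]
ft_force: [-0.6, -1.0, 0.1]
grip_width: 0.899
grasp_force: 0.0
```

carry_out(targets=[{"xyz": [-0.12,-0.06,-0.04],"rotation": [0,0,-0.045]},{"xyz": [-0.24,-0.12,-0.04],"rotation": [0,0,-0.09]},{"xyz": [-0.36,-0.18,-0.04],"rotation": [0,0,-0.135]},{"xyz": [-0.48,-0.24,-0.04],"rotation": [0,0,-0.18]},{"xyz": [-0.6,-0.3,-0.04],"rotation": [0,0,-0.225]},{"xyz": [-0.741,-0.361,-0.04],"rotation": [0,0,-0.27]},{"xyz": [-0.741,-0.361,-0.04],"rotation": [0,0,-0.31]},{"xyz": [-0.741,-0.361,-0.04],"rotation": [0,0,-0.31]},{"xyz": [-0.741,-0.361,-0.04],"rotation": [0,0,-0.31]}])

```text
t: 15.05
tool_pos: [0.5799, 0.0006, 0.2599]
ee_rot: [-0.001, -0.048, 0.999, 0.0]
ft_force: [0.8, 1.1, -0.9]
grip_width: 0.901
grasp_force: 0.0
```

carry_out(targets=[{"xyz": [-0.06,-0.2,0],"rotation": [0,0,0]},{"xyz": [-0.12,-0.4,0],"rotation": [0,0,0]},{"xyz": [-0.15,-0.55,0],"rotation": [0,0,0]},{"xyz": [-0.176,-0.645,0],"rotation": [0,0,0]},{"xyz": [-0.176,-0.645,0],"rotation": [0,0,0]},{"xyz": [-0.176,-0.645,0],"rotation": [0,0,0]}])

```text
t: 15.65
tool_pos: [0.6403, -0.155, 0.26]
ee_rot: [-0.0, -0.049, 0.999, 0.0]
ft_force: [-0.3, 1.5, 0.4]
grip_width: 0.899
grasp_force: 0.0
```

Run:
```python
from h import *
p,R=pose(); print(p.round(4),np.degrees(np.arctan2(*R.as_matrix()[1::-1,1])).round(2),st()["t"],st()["qpos"].round(2))
m=camera_model("wrist"); im,D=snapshot("wrist"); cv2.imwrite("pics/w5.png",im); np.savez("w5.npz",im=im,D=D,R=m["R"],t=m["t"])
for s in(-1,1):
    b=np.r_[.5525*Wd-.22*U+s*.045*Wd,0]
    print("pin pred",pix(m,[b+[0,0,.016],b+[0,0,.054]]).round(1))
```

```text
[ 0.6403 -0.155   0.26  ] 95.66 15.65 [-0.24  0.39  0.59  1.78  0.   -0.34]
pin pred [[276.8  77.6]
 [276.7  74.6]]
pin pred [[277.1 151.5]
 [277.  156.4]]
```

View pics/w5.png

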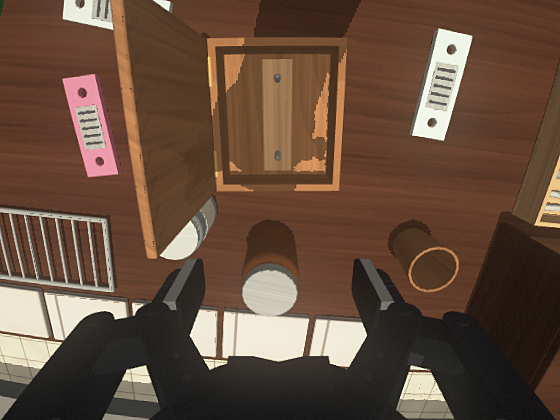

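The wrist view shows the open case with its pins at (277,77) and (277,155), matching my prediction. Plate A is at (442,85). Refining the pins and plate A from this picture.

```bash
cat >> h.py <<'E'
def plates(m,im,D,area=300):
    """white 130x45 patches on the shelf seen in a picture: centre, size, yaw and hole centres (z=.010)"""
    hsv=cv2.cvtColor(im,cv2.COLOR_BGR2HSV); P,uv=cloud(m,D); X=np.zeros(D.shape+(3,)); X[uv[:,1],uv[:,0]]=P
    wh=((hsv[...,1]<60)&(hsv[...,2]>90)&(abs(X[...,2]-.01)<.007)&(X[...,0]>.3)&(X[...,0]<.72)&(X[...,1]<.2)).astype(np.uint8)
    cl=cv2.morphologyEx(wh,cv2.MORPH_CLOSE,np.ones((7,7))); n,l,s,c=cv2.connectedComponentsWithStats(cl); out=[]
    for i in range(1,n):
        if s[i,4]<area: continue
        r=rect(m,l==i,.010); x,y,w,h=s[i,:4]
        d=np.array([np.cos(np.radians(r[2])),np.sin(np.radians(r[2]))]); g=cv2.cvtColor(im,cv2.COLOR_BGR2GRAY); hs=[]
        for e in(-1,1):
            q=np.r_[r[0]+e*.045*d,.01]; u0=pix(m,q)[0].round().astype(int)
            if not(12<u0[0]<548 and 12<u0[1]<408): continue
            a=g[u0[1]-11:u0[1]+12,u0[0]-11:u0[0]+12]; W_=onplane(m,[(u0[0]+i2-11,u0[1]+j2-11) for j2 in range(23) for i2 in range(23)],.01)[:,:2]
            near=np.hypot(*(W_-q[:2]).T)<.0095
            wt=np.clip(np.percentile(a,80)*.75-a.ravel().astype(float),0,None)*near
            if wt.sum()>0: hs.append((W_*wt[:,None]).sum(0)/wt.sum())
        out.append((r,np.round(hs,4)))
    return out
E
python3 - <<'E'
from h import *
z=np.load("w5.npz"); im,D=z["im"],z["D"]; m=dict(camera_model("wrist"),R=z["R"],t=z["t"])
hsv=cv2.cvtColor(im,cv2.COLOR_BGR2HSV)
for c in((277,77),(277,155)):
    x,y=c; a=hsv[y-10:y+11,x-10:x+11].astype(float); wt=np.clip(70-a[...,1],0,None)
    yy,xx=np.mgrid[y-10:y+11,x-10:x+11]; u=np.array([(xx*wt).sum(),(yy*wt).sum()])/wt.sum()
    X=onplane(m,u,.047)[0]; print(u.round(1),(wt>0).sum(),"world",X.round(4),"w,u",(X[:2]@Wd).round(4),(X[:2]@U).round(4))
# rim outer
for r in plates(m,im,D): print(r)
P,uv=cloud(m,D); k=(abs(P[:,2]-.062)<.006)&(abs(P[:,:2]@Wd-.55)<.1)&(abs(P[:,:2]@U+.22)<.09)
mask=np.zeros(D.shape,bool); mask[uv[k,1],uv[k,0]]=1; print("rim",rect(m,mask,.062),np.median(P[k,2]))
E
```

```text
[277.   77.6] 43 world [ 0.5297 -0.1671  0.047 ] w,u 0.5101 -0.2198
[277.2 155. ] 49 world [ 0.6161 -0.1583  0.047 ] w,u 0.5971 -0.2198
((array([ 0.4721, -0.4039]), array([62.8, 32.3]), -88.2), array([[ 0.4702, -0.3537]]))
((array([0.5131, 0.039 ]), array([130.3,  49.2]), -2.4), array([[0.4688, 0.0418],
       [0.5582, 0.0378]]))
((array([ 0.6083, -0.4082]), array([56.1, 30.3]), 10.4), array([[ 0.5642, -0.4155],
       [ 0.6521, -0.3988]]))
rim (array([ 0.5736, -0.1634]), array([166.2, 148.4]), 6.1) 0.06149363127470628
```

Pins' midpoint: (0.573, -0.163), yaw 5.9°. Plate A: (0.5135, 0.040), yaw -2.5°. Going to plate A.

Run:
```python
from h import *
moves(([.5135,.0398,.15],87.4),([.5135,.0398,.002],87.4))
```

```text
xyz 0.426 0.824 0.442 rot 0.000 -0.000 0.046
xyz 0.000 0.000 0.592 rot 0.000 0.000 0.000
```

carry_out(targets=[{"xyz": [0.08,0.18,0],"rotation": [0,0,0.01]},{"xyz": [0.16,0.36,0.0],"rotation": [0,0,0.02]},{"xyz": [0.25,0.54,0.1],"rotation": [0,0,0.04]},{"xyz": [0.35,0.7,0.25],"rotation": [0,0,0.046]},{"xyz": [0.426,0.824,0.4],"rotation": [0,0,0.046]},{"xyz": [0.426,0.824,0.442],"rotation": [0,0,0.046]},{"xyz": [0.426,0.824,0.442],"rotation": [0,0,0.046]},{"xyz": [0.426,0.824,0.442],"rotation": [0,0,0.046]}])

```text
t: 16.5
tool_pos: [0.5133, 0.0393, 0.1511]
ee_rot: [0.001, 0.021, 1.0, -0.0]
ft_force: [0.2, -1.3, 0.5]
grip_width: 0.901
grasp_force: 0.0
```

Run:
```python
from h import *
p,R=pose(); print(p.round(4),st()["t"])
m=camera_model("wrist"); im,D=snapshot("wrist"); cv2.imwrite("pics/w6.png",im)
for r in plates(m,im,D): print(r)
moves(([.5135,.0398,.002],87.4))
```

```text
[0.5133 0.0393 0.1511] 16.5
((array([0.5131, 0.0405]), array([129.2,  44.9]), -2.4), array([[0.4676, 0.0428],
       [0.557 , 0.0393]]))
xyz 0.004 0.004 0.599 rot 0.000 0.001 0.001
```

carry_out(targets=[{"xyz": [0.002,0.005,0.18],"rotation": [0,0,0]},{"xyz": [0.002,0.005,0.36],"rotation": [0,0,0]},{"xyz": [0.002,0.005,0.48],"rotation": [0,0,0]},{"xyz": [0.002,0.005,0.56],"rotation": [0,0,0]},{"xyz": [0.002,0.005,0.598],"rotation": [0,0,0]},{"xyz": [0.002,0.005,0.598],"rotation": [0,0,0]},{"xyz": [0.002,0.005,0.598],"rotation": [0,0,0]}])

```text
t: 17.25
tool_pos: [0.5143, 0.0395, 0.0022]
ee_rot: [0.001, 0.022, 1.0, 0.0]
ft_force: [-0.1, 0.2, 1.1]
grip_width: 0.899
grasp_force: 0.0
```

carry_out(targets=[{"xyz": [0,0,0],"rotation": [0,0,0]},{"xyz": [0,0,0],"rotation": [0,0,0]},{"xyz": [0,0,0],"rotation": [0,0,0]},{"xyz": [0,0,0],"rotation": [0,0,0]},{"xyz": [0,0,0],"rotation": [0,0,0]},{"xyz": [0,0,0],"rotation": [0,0,0]},{"xyz": [0,0,0],"rotation": [0,0,0]}], fingers=0.3, newtons=40)

```text
t: 17.95
tool_pos: [0.5138, 0.0398, 0.002]
ee_rot: [0.001, 0.022, 1.0, 0.0]
ft_force: [-1.5, -0.4, 5.6]
grip_width: 0.51
grasp_force: 40.8
```

carry_out(targets=[{"xyz": [0,0,-0.05],"rotation": [0,0,0]},{"xyz": [0,0,-0.15],"rotation": [0,0,0]},{"xyz": [0,0,-0.3],"rotation": [0,0,0]},{"xyz": [0,0,-0.45],"rotation": [0,0,0]},{"xyz": [0,0,-0.55],"rotation": [0,0,0]},{"xyz": [0,0,-0.55],"rotation": [0,0,0]}])

```text
t: 18.55
tool_pos: [0.5148, 0.0399, 0.1431]
ee_rot: [0.003, 0.022, 1.0, 0.0]
ft_force: [-0.5, -0.4, -1.4]
grip_width: 0.511
grasp_force: 41.3
```

```bash
cat >> h.py <<'E'
def inhand(name):
    """held plate in the tool frame: top face plane, near hole, edges"""
    m=camera_model("wrist"); p,R=pose(); im,D=snapshot("wrist"); cv2.imwrite(f"pics/{name}.png",im)
    P,uv=cloud(m,D); T=R.inv().apply(P-p); hsv=cv2.cvtColor(im,cv2.COLOR_BGR2HSV)[uv[:,1],uv[:,0]]
    k=(abs(T[:,1])<.026)&(abs(T[:,2])<.025)&(T[:,0]>.018)&(T[:,0]<.08)&(hsv[:,1]<60)
    q=T[k]; A=np.c_[q[:,:2],np.ones(k.sum())]; c=np.linalg.lstsq(A,q[:,2],rcond=None)[0]
    print("n",k.sum(),"plane z=",c.round(4),"x max",np.percentile(q[:,0],[97,99.5]).round(4))
    far=q[(q[:,0]>.025)]; print("y edges",[(np.percentile(s[:,1],[1,99]).round(4)) for s in (far[far[:,0]<.035],far[far[:,0]>.053])])
    g=cv2.cvtColor(im,cv2.COLOR_BGR2GRAY); zt=c[0]*.045+c[2]
    uc=pix(m,R.apply([.045,0,zt])+p)[0]; x,y=uc.round().astype(int); r=24
    ys,xs=np.mgrid[y-r:y+r+1,x-r:x+r+1]; uvs=np.c_[xs.ravel(),ys.ravel()]
    n=cv2.undistortPoints(uvs.astype(float).reshape(-1,1,2),K(m),np.array(m["dist_coeffs"],float)).reshape(-1,2)
    Rc=np.array(m["R"]); co=R.inv().apply(-Rc.T@np.array(m["t"])-p); d=R.inv().apply(np.c_[n,np.ones(len(n))]@Rc); H=co+d*((zt-co[2])/d[:,2])[:,None]
    near=np.hypot(H[:,0]-.045,H[:,1])<.0115; v=g[ys.ravel(),xs.ravel()].astype(float); wt=np.clip(np.percentile(v[near],85)*.65-v,0,None)*near
    print("hole tool xy",((H[:,:2]*wt[:,None]).sum(0)/wt.sum()).round(4),"px",uc.round(1),"bright",np.percentile(v[near],[5,85]))
    return im
E
python3 - <<'E'
from h import *
im=inhand("w7"); print(st()["tool_pos"].round(4))
E
```

```text
n 8858 plane z= [ 0.0179  0.001  -0.0083] x max [0.0652 0.0654]
y edges [array([-0.0218,  0.0218]), array([-0.022 ,  0.0218])]
hole tool xy [ 0.047  -0.0001] px [278.1 188.2] bright [ 70. 190.]
[0.514  0.0398 0.1406]
```

View pics/w7.png

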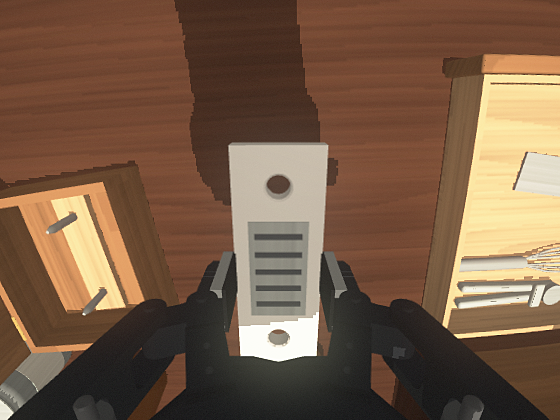

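Plate A is held square. Its centre is within 1 mm of the TCP, with the end at +65.3 mm and the hole at (278,186). Carrying it over the pins.

Run:
```python
from h import *
moves(([.5737,-.163,.12],95.9),([.5737,-.163,.06],95.9))
```

```text
xyz -0.273 -0.800 0.083 rot 0.000 0.001 -0.046
xyz 0.000 0.000 0.240 rot 0.000 0.000 0.000
```

carry_out(targets=[{"xyz": [-0.05,-0.15,0],"rotation": [0,0,-0.01]},{"xyz": [-0.11,-0.32,0.0],"rotation": [0,0,-0.02]},{"xyz": [-0.17,-0.5,0.03],"rotation": [0,0,-0.03]},{"xyz": [-0.22,-0.65,0.06],"rotation": [0,0,-0.046]},{"xyz": [-0.273,-0.76,0.083],"rotation": [0,0,-0.046]},{"xyz": [-0.273,-0.8,0.083],"rotation": [0,0,-0.046]},{"xyz": [-0.273,-0.8,0.083],"rotation": [0,0,-0.046]},{"xyz": [-0.273,-0.8,0.083],"rotation": [0,0,-0.046]}])

```text
t: 19.4
tool_pos: [0.5721, -0.1623, 0.117]
ee_rot: [-0.0, -0.051, 0.999, 0.0]
ft_force: [-0.1, 0.4, -0.6]
grip_width: 0.515
grasp_force: 41.3
```

Run:
```python
from h import *
im=inhand("w8"); p,R=pose(); print(p.round(4),np.degrees(np.arctan2(*R.as_matrix()[1::-1,1])).round(2)); print(R.as_matrix()[:,2].round(4))
cv2.imwrite("pics/w8c.png",cv2.resize(im[80:370,180:380],None,fx=2,fy=2,interpolation=cv2.INTER_CUBIC))
moves(([.5737,-.163,.062],95.9))
```

```text
n 8851 plane z= [ 0.0185  0.0006 -0.0083] x max [0.0652 0.0654]
y edges [array([-0.0219,  0.0217]), array([-0.022 ,  0.0218])]
hole tool xy [0.0447 0.0051] px [278.1 188.2] bright [147. 201.]
[ 0.5723 -0.1619  0.1174] 95.86
[-2.e-04  3.e-04 -1.e+00]
xyz -0.005 -0.005 0.222 rot 0.000 -0.000 -0.000
```

View pics/w8c.png

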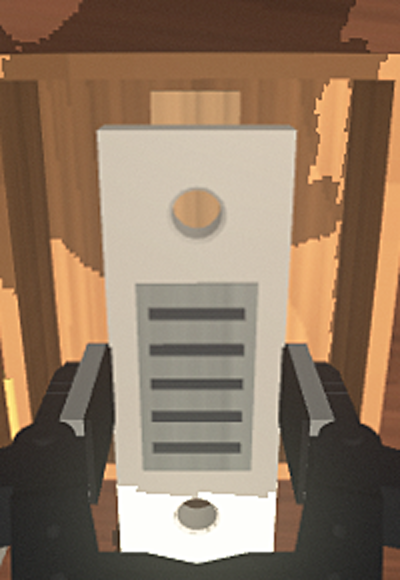

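The plate is lined up with the plinth and the pins (12 pictures viewed so far). Descending in stages with force checks.

carry_out(targets=[{"xyz": [-0.004,-0.004,0.06],"rotation": [0,0,0]},{"xyz": [-0.004,-0.004,0.12],"rotation": [0,0,0]},{"xyz": [-0.004,-0.004,0.18],"rotation": [0,0,0]},{"xyz": [-0.004,-0.004,0.22],"rotation": [0,0,0]},{"xyz": [-0.004,-0.004,0.24],"rotation": [0,0,0]},{"xyz": [-0.004,-0.004,0.26],"rotation": [0,0,0]},{"xyz": [-0.004,-0.004,0.28],"rotation": [0,0,0]},{"xyz": [-0.004,-0.004,0.3],"rotation": [0,0,0]},{"xyz": [-0.004,-0.004,0.3],"rotation": [0,0,0]}])

```text
t: 20.35
tool_pos: [0.5735, -0.1639, 0.0417]
ee_rot: [-0.0, -0.051, 0.999, 0.0]
ft_force: [0.1, -0.1, -1.0]
grip_width: 0.51
grasp_force: 41.3
```

carry_out(targets=[{"xyz": [0,0,0.02],"rotation": [0,0,0]},{"xyz": [0,0,0.04],"rotation": [0,0,0]},{"xyz": [0,0,0.06],"rotation": [0,0,0]},{"xyz": [0,0,0.08],"rotation": [0,0,0]},{"xyz": [0,0,0.09],"rotation": [0,0,0]},{"xyz": [0,0,0.094],"rotation": [0,0,0]},{"xyz": [0,0,0.094],"rotation": [0,0,0]}])

```text
t: 21.05
tool_pos: [0.5737, -0.1639, 0.0187]
ee_rot: [-0.0, -0.051, 0.999, 0.0]
ft_force: [0.5, -0.0, -1.0]
grip_width: 0.511
grasp_force: 41.3
```

carry_out(targets=[{"xyz": [0,0,0],"rotation": [0,0,0]},{"xyz": [0,0,0],"rotation": [0,0,0]},{"xyz": [0,0,0],"rotation": [0,0,0]},{"xyz": [0,0,0],"rotation": [0,0,0]}], fingers=0.7)

```text
t: 21.45
tool_pos: [0.5738, -0.1639, 0.019]
ee_rot: [0.0, -0.051, 0.999, -0.0]
ft_force: [0.6, -0.5, 0.4]
grip_width: 0.703
grasp_force: 0.0
```

carry_out(targets=[{"xyz": [0,0,-0.1],"rotation": [0,0,0]},{"xyz": [0,0,-0.25],"rotation": [0,0,0]},{"xyz": [0,0,-0.45],"rotation": [0,0,0]},{"xyz": [0,0,-0.6],"rotation": [0,0,0]},{"xyz": [0,0,-0.75],"rotation": [0,0,0]},{"xyz": [0,0,-0.75],"rotation": [0,0,0]}], fingers=0.9)

```text
t: 22.05
tool_pos: [0.5753, -0.1644, 0.2124]
ee_rot: [0.004, -0.051, 0.999, -0.001]
ft_force: [0.4, -1.1, 0.8]
grip_width: 0.9
grasp_force: 0.0
```

```bash
cat >> h.py <<'E'
def incase(cams=("top","scene")):
    for n in cams:
        m=camera_model(n); im,D=snapshot(n); P,uv=cloud(m,D); h=cv2.cvtColor(im,cv2.COLOR_BGR2HSV)[uv[:,1],uv[:,0]]
        w=P[:,:2]@Wd-.5535; u=P[:,:2]@U+.22; k=(abs(w)<.062)&(abs(u)<.02)&(h[:,1]<60)&(P[:,2]>.01)&(P[:,2]<.1)
        q=P[k]; print(n,k.sum(),"z",np.percentile(q[:,2],[5,50,95]).round(4),[(np.median(q[abs(w[k]-a)<.015,2]).round(4)) for a in(-.025,0,.025)])
        kk=(abs(w)<.08)&(abs(u)<.06)&(h[:,1]<60)&(abs(P[:,2]-np.median(q[:,2]))<.006); mk=np.zeros(D.shape,bool); mk[uv[kk,1],uv[kk,0]]=1; print(rect(m,mk,np.median(q[:,2])))
E
python3 - <<'E'
from h import *
p,R=pose(); print(p.round(4),st()["t"]); incase(("top","scene","wrist"))
m=camera_model("top"); im,D=snapshot("top")
for r in plates(m,im,D): print(r)
E
```

```text
[ 0.5753 -0.1644  0.2124] 22.05Traceback (most recent call last):
  File "<stdin>", line 2, in <module>
  File "h.py", line 90, in incase
    q=P[k]; print(n,k.sum(),"z",np.percentile(q[:,2],[5,50,95]).round(4),[(np.median(q[abs(w[k]-a)<.015,2]).round(4)) for a in(-.025,0,.025)])
                                ~~~~~~~~~~~~~^^^^^^^^^^^^^^^^^^
    return _quantile_unchecked(
        a, q, axis, out, overwrite_input, method, keepdims, weights)
    return _ureduce(a,
                    func=_quantile_ureduce_func,
    ...<5 lines>...
                    overwrite_input=overwrite_input,
                    method=method)
    r = func(a, **kwargs)
    result = _quantile(arr,
                       quantiles=q,
    ...<2 lines>...
                       out=out,
                       weights=wgt)
    slices_having_nans = np.isnan(arr[-1, ...])
                                  ~~~^^^^^^^^^
IndexError: index -1 is out of bounds for axis 0 with size 0
```

Run:
```python
from h import *
moves(([.50,-.17,.33],80),([.45,-.30,.33],20),([.4638,-.3755,.17],-7.5))
```

```text
xyz 0.298 0.006 -0.484 rot -0.000 0.002 0.088
xyz 0.107 -0.547 0.000 rot 0.000 0.000 0.333
xyz -0.303 -0.051 0.640 rot 0.000 0.000 0.153
```

carry_out(targets=[{"xyz": [0.0,0,-0.19],"rotation": [0,0,0.0]},{"xyz": [0.1,0.006,-0.36],"rotation": [0,0,0.03]},{"xyz": [0.2,0.006,-0.484],"rotation": [0,0,0.06]},{"xyz": [0.298,0.006,-0.484],"rotation": [0,0,0.088]},{"xyz": [0.298,0.006,-0.484],"rotation": [0,0,0.088]},{"xyz": [0.298,0.006,-0.484],"rotation": [0,0,0.088]}])

```text
t: 22.7
tool_pos: [0.4994, -0.17, 0.3264]
ee_rot: [-0.0, 0.087, 0.996, 0.0]
ft_force: [0.2, -0.6, -1.0]
grip_width: 0.901
grasp_force: 0.0
```

carry_out(targets=[{"xyz": [0.02,-0.1,0],"rotation": [0,0,0.047]},{"xyz": [0.04,-0.2,0],"rotation": [0,0,0.094]},{"xyz": [0.06,-0.3,0],"rotation": [0,0,0.14]},{"xyz": [0.08,-0.4,0],"rotation": [0,0,0.187]},{"xyz": [0.1,-0.5,0],"rotation": [0,0,0.234]},{"xyz": [0.107,-0.547,0],"rotation": [0,0,0.28]},{"xyz": [0.107,-0.547,0],"rotation": [0,0,0.333]},{"xyz": [0.107,-0.547,0],"rotation": [0,0,0.333]},{"xyz": [0.107,-0.547,0],"rotation": [0,0,0.333]}])

```text
t: 23.6
tool_pos: [0.4498, -0.2999, 0.326]
ee_rot: [-0.001, 0.571, 0.821, 0.0]
ft_force: [0.1, 0.2, 0.1]
grip_width: 0.902
grasp_force: 0.0
```

carry_out(targets=[{"xyz": [-0.15,-0.02,0.05],"rotation": [0,0,0.045]},{"xyz": [-0.303,-0.051,0.15],"rotation": [0,0,0.09]},{"xyz": [-0.303,-0.051,0.34],"rotation": [0,0,0.135]},{"xyz": [-0.303,-0.051,0.5],"rotation": [0,0,0.153]},{"xyz": [-0.303,-0.051,0.64],"rotation": [0,0,0.153]},{"xyz": [-0.303,-0.051,0.64],"rotation": [0,0,0.153]},{"xyz": [-0.303,-0.051,0.64],"rotation": [0,0,0.153]}])

```text
t: 24.3
tool_pos: [0.4634, -0.375, 0.1678]
ee_rot: [-0.0, 0.751, 0.661, -0.0]
ft_force: [0.3, 0.0, 0.4]
grip_width: 0.905
grasp_force: 0.0
```

```bash
sed -i 's/        q=P\[k\]; print(n,k.sum/        if k.sum()<9: print(n,"hidden"); continue\n        q=P[k]; print(n,k.sum/' h.py
python3 - <<'E'
from h import *
p,R=pose(); print(p.round(4),st()["t"],st()["qpos"].round(2)); incase()
for n in("wrist","top"):
    m=camera_model(n); im,D=snapshot(n); print(n)
    for r in plates(m,im,D): print(r)
moves(([.4638,-.3755,.002],-7.5))
E
```

```text
[ 0.4634 -0.375   0.1678] 24.3 [-0.68  0.18  0.16  1.55  0.    1.02]
top 569 z [0.0226 0.0263 0.0306] [np.float64(0.0265), np.float64(0.0265), np.float64(0.0263)]
(array([ 0.5714, -0.164 ]), array([130.3,  44.5]), 5.7)
scene 419 z [0.0219 0.0259 0.037 ] [np.float64(0.0256), np.float64(0.0259), np.float64(0.0256)]
(array([ 0.5697, -0.1602]), array([121.4,  43.7]), 6.3)
wrist
((array([ 0.689 , -0.2723]), array([64.4, 30.6]), -82.9), array([], dtype=float64))
((array([ 0.4648, -0.3687]), array([130.6,  44.7]), 81.5), array([[ 0.4587, -0.4112],
       [ 0.4717, -0.3239]]))
((array([ 0.608 , -0.4078]), array([128.9,  44.1]), 10.4), array([[ 0.5636, -0.4155],
       [ 0.6521, -0.3993]]))
((array([ 0.4438, -0.5912]), array([57.1, 30.5]), 68.5), array([[ 0.4608, -0.5484]]))
top
((array([ 0.4634, -0.3661]), array([127.2,  46.7]), 81.7), array([[ 0.4575, -0.4133],
       [ 0.471 , -0.3247]]))
xyz 0.003 -0.004 0.671 rot 0.001 0.001 0.000
```

The first plate is home: its top is at 26 mm, flat. Plate B is at (0.4648, -0.3684), yaw 81.6°. I'll grip it 8 mm off centre to keep the camera clear of the open cover.

carry_out(targets=[{"xyz": [-0.005,0.001,0.18],"rotation": [0,0,0.005]},{"xyz": [-0.005,0.001,0.36],"rotation": [0,0,0.005]},{"xyz": [-0.005,0.001,0.5],"rotation": [0,0,0.005]},{"xyz": [-0.005,0.001,0.6],"rotation": [0,0,0.005]},{"xyz": [-0.005,0.001,0.64],"rotation": [0,0,0.005]},{"xyz": [-0.005,0.001,0.663],"rotation": [0,0,0.005]},{"xyz": [-0.005,0.001,0.663],"rotation": [0,0,0.005]},{"xyz": [-0.005,0.001,0.663],"rotation": [0,0,0.005]}])

```text
t: 25.3
tool_pos: [0.4642, -0.3775, 0.0033]
ee_rot: [0.001, 0.757, 0.653, 0.0]
ft_force: [-0.5, -0.0, 0.3]
grip_width: 0.898
grasp_force: 0.0
```

carry_out(targets=[{"xyz": [0,0,0],"rotation": [0,0,0]},{"xyz": [0,0,0],"rotation": [0,0,0]},{"xyz": [0,0,0],"rotation": [0,0,0]},{"xyz": [0,0,0],"rotation": [0,0,0]},{"xyz": [0,0,0],"rotation": [0,0,0]},{"xyz": [0,0,0],"rotation": [0,0,0]},{"xyz": [0,0,0],"rotation": [0,0,0]}], fingers=0.3, newtons=50)

```text
t: 26.0
tool_pos: [0.4639, -0.3772, 0.0028]
ee_rot: [0.001, 0.757, 0.653, 0.0]
ft_force: [-0.6, -0.4, 6.6]
grip_width: 0.505
grasp_force: 51.0
```

carry_out(targets=[{"xyz": [0,0,-0.05],"rotation": [0,0,0]},{"xyz": [0,0,-0.15],"rotation": [0,0,0]},{"xyz": [0,0,-0.35],"rotation": [0,0,0]},{"xyz": [0,0,-0.55],"rotation": [0,0,0]},{"xyz": [0,0,-0.75],"rotation": [0,0,0]},{"xyz": [0,0,-0.95],"rotation": [0,0,0]},{"xyz": [0,0,-0.95],"rotation": [0,0,0]}])

```text
t: 26.7
tool_pos: [0.4646, -0.3778, 0.248]
ee_rot: [0.006, 0.757, 0.653, 0.001]
ft_force: [0.4, -1.0, -0.7]
grip_width: 0.503
grasp_force: 51.3
```

Run:
```python
from h import *
im=inhand("w9"); p,R=pose(); print(p.round(4),st()["t"])
moves(([.43,-.30,.33],20),([.47,-.17,.33],80),([.5737,-.163,.28],95.9))
```

```text
n 10453 plane z= [ 0.018   0.0017 -0.0076] x max [0.0725 0.0734]
y edges [array([-0.0215,  0.0221]), array([-0.0217,  0.0222])]
hole tool xy [ 0.0512 -0.0001] px [277.4 188.2] bright [ 98. 251.]
[ 0.4642 -0.3775  0.244 ] 26.75
xyz 0.285 -0.179 -0.346 rot 0.002 0.002 -0.158
xyz 0.434 0.328 0.000 rot 0.000 0.000 -0.333
xyz -0.404 0.100 0.200 rot 0.000 0.000 -0.088
```

carry_out(targets=[{"xyz": [0.05,-0.04,-0.15],"rotation": [0,0,-0.03]},{"xyz": [0.12,-0.09,-0.3],"rotation": [0,0,-0.07]},{"xyz": [0.2,-0.14,-0.346],"rotation": [0,0,-0.11]},{"xyz": [0.285,-0.179,-0.346],"rotation": [0,0,-0.158]},{"xyz": [0.285,-0.179,-0.346],"rotation": [0,0,-0.158]},{"xyz": [0.285,-0.179,-0.346],"rotation": [0,0,-0.158]}])

```text
t: 27.35
tool_pos: [0.4294, -0.2996, 0.3251]
ee_rot: [-0.0, 0.574, 0.819, -0.0]
ft_force: [0.4, -0.6, -1.6]
grip_width: 0.502
grasp_force: 51.5
```

carry_out(targets=[{"xyz": [0.06,0.045,0],"rotation": [0,0,-0.045]},{"xyz": [0.12,0.09,0],"rotation": [0,0,-0.09]},{"xyz": [0.18,0.135,0],"rotation": [0,0,-0.135]},{"xyz": [0.25,0.18,0],"rotation": [0,0,-0.18]},{"xyz": [0.31,0.23,0],"rotation": [0,0,-0.225]},{"xyz": [0.37,0.28,0],"rotation": [0,0,-0.27]},{"xyz": [0.434,0.328,0],"rotation": [0,0,-0.31]},{"xyz": [0.434,0.328,0],"rotation": [0,0,-0.333]},{"xyz": [0.434,0.328,0],"rotation": [0,0,-0.333]},{"xyz": [0.434,0.328,0],"rotation": [0,0,-0.333]}])

```text
t: 28.35
tool_pos: [0.4695, -0.1703, 0.3247]
ee_rot: [-0.001, 0.089, 0.996, 0.0]
ft_force: [-0.2, -0.1, -2.1]
grip_width: 0.503
grasp_force: 51.5
```

carry_out(targets=[{"xyz": [-0.12,0.03,0.03],"rotation": [0,0,-0.03]},{"xyz": [-0.25,0.06,0.1],"rotation": [0,0,-0.06]},{"xyz": [-0.35,0.08,0.16],"rotation": [0,0,-0.088]},{"xyz": [-0.43,0.1,0.2],"rotation": [0,0,-0.088]},{"xyz": [-0.43,0.1,0.2],"rotation": [0,0,-0.088]},{"xyz": [-0.43,0.1,0.2],"rotation": [0,0,-0.088]}])

```text
t: 28.95
tool_pos: [0.5793, -0.1643, 0.2748]
ee_rot: [-0.001, -0.049, 0.999, 0.0]
ft_force: [-0.4, 0.5, -0.8]
grip_width: 0.507
grasp_force: 51.5
```

Run:
```python
from h import *
im=inhand("w10"); p,R=pose(); print(p.round(4),st()["t"],np.degrees(np.arctan2(*R.as_matrix()[1::-1,1])).round(2))
moves(([.5815,-.1621,.072],95.9))
```

```text
n 10400 plane z= [ 0.0173  0.0017 -0.0075] x max [0.0722 0.0732]
y edges [array([-0.0219,  0.0217]), array([-0.022 ,  0.0219])]
hole tool xy [0.054 0.   ] px [278.1 187.8] bright [128. 194.]
[ 0.5791 -0.1643  0.2757] 29.0 95.68
xyz -0.011 0.008 0.815 rot 0.000 -0.000 -0.001
```

carry_out(targets=[{"xyz": [-0.011,0.008,0.15],"rotation": [0,0,0]},{"xyz": [-0.011,0.008,0.3],"rotation": [0,0,0]},{"xyz": [-0.011,0.008,0.45],"rotation": [0,0,0]},{"xyz": [-0.011,0.008,0.6],"rotation": [0,0,0]},{"xyz": [-0.011,0.008,0.72],"rotation": [0,0,0]},{"xyz": [-0.011,0.008,0.74],"rotation": [0,0,0]},{"xyz": [-0.011,0.008,0.74],"rotation": [0,0,0]},{"xyz": [-0.011,0.008,0.74],"rotation": [0,0,0]}])

```text
t: 29.8
tool_pos: [0.5829, -0.162, 0.0932]
ee_rot: [0.002, -0.05, 0.999, -0.001]
ft_force: [0.1, -1.5, -0.7]
grip_width: 0.5
grasp_force: 51.5
```

Run:
```python
from h import *
p,R=pose(); print(p.round(4),st()["ft_force"].round(1),np.degrees(np.arctan2(*R.as_matrix()[1::-1,1])).round(2))
moves(([.5815,-.1621,.042],95.9))
```

```text
[ 0.5829 -0.162   0.0932] [ 0.1 -1.5 -0.7] 95.78
xyz 0.006 0.001 0.205 rot -0.000 0.001 -0.001
```

carry_out(targets=[{"xyz": [0.003,0.001,0.06],"rotation": [0,0,0]},{"xyz": [0.003,0.001,0.1],"rotation": [0,0,0]},{"xyz": [0.003,0.001,0.13],"rotation": [0,0,0]},{"xyz": [0.003,0.001,0.15],"rotation": [0,0,0]},{"xyz": [0.003,0.001,0.17],"rotation": [0,0,0]},{"xyz": [0.003,0.001,0.19],"rotation": [0,0,0]},{"xyz": [0.003,0.001,0.205],"rotation": [0,0,0]},{"xyz": [0.003,0.001,0.205],"rotation": [0,0,0]}])

```text
t: 30.6
tool_pos: [0.5811, -0.1613, 0.0387]
ee_rot: [-0.0, -0.051, 0.999, 0.0]
ft_force: [-0.1, 0.2, -1.7]
grip_width: 0.506
grasp_force: 51.5
```

carry_out(targets=[{"xyz": [0,0,0.015],"rotation": [0,0,0]},{"xyz": [0,0,0.028],"rotation": [0,0,0]},{"xyz": [0,0,0.036],"rotation": [0,0,0]},{"xyz": [0,0,0.036],"rotation": [0,0,0]},{"xyz": [0,0,0.036],"rotation": [0,0,0]}])

```text
t: 31.1
tool_pos: [0.5814, -0.1614, 0.0303]
ee_rot: [0.0, -0.051, 0.999, -0.0]
ft_force: [0.2, -0.1, -1.7]
grip_width: 0.505
grasp_force: 51.5
```

carry_out(targets=[{"xyz": [0,0,0],"rotation": [0,0,0]},{"xyz": [0,0,0],"rotation": [0,0,0]},{"xyz": [0,0,0],"rotation": [0,0,0]},{"xyz": [0,0,0],"rotation": [0,0,0]}], fingers=0.7)

```text
t: 31.5
tool_pos: [0.5814, -0.1614, 0.0304]
ee_rot: [0.0, -0.051, 0.999, -0.0]
ft_force: [0.5, 0.1, -0.2]
grip_width: 0.701
grasp_force: 0.0
```

carry_out(targets=[{"xyz": [0,0,-0.1],"rotation": [0,0,0]},{"xyz": [0,0,-0.25],"rotation": [0,0,0]},{"xyz": [0,0,-0.45],"rotation": [0,0,0]},{"xyz": [0,0,-0.65],"rotation": [0,0,0]},{"xyz": [0,0,-0.85],"rotation": [0,0,0]},{"xyz": [0,0,-1.0],"rotation": [0,0,0]},{"xyz": [0,0,-1.0],"rotation": [0,0,0]}])

```text
t: 32.2
tool_pos: [0.5824, -0.1617, 0.2867]
ee_rot: [0.004, -0.051, 0.999, -0.001]
ft_force: [0.2, -0.9, -0.9]
grip_width: 0.7
grasp_force: 0.0
```

Run:
```python
from h import *
p,R=pose(); print(p.round(4),st()["t"]); incase(("scene","top"))
moves(([.47,-.17,.33],60),([.43,-.30,.33],6))
```

```text
[ 0.5824 -0.1617  0.2867] 32.2
scene 326 z [0.0316 0.036  0.0433] [np.float64(0.0362), np.float64(0.0365), np.float64(0.0356)]
(array([ 0.5746, -0.1582]), array([120.4,  44.6]), 5.5)
top hidden
xyz 0.448 0.011 -0.197 rot -0.000 0.001 0.199
xyz -0.121 -0.530 0.000 rot 0.000 0.000 0.300
```

Both plates are home (top at 36 mm). Now I'll go behind the open cover with the fingers shut.

Run:
```python
from h import *
q=.5525*Wd-.36*U
moves(([*q,.33],5.8),([*q,.205],5.8))
for th in (90,84,78,72,66,60,54,48,42,36,30,24,18,12,8,4,0,-1):
    t=np.radians(th); r=.14; u=-.293+r*np.cos(t)-.008*np.sin(t)-.011; z=.062+r*np.sin(t)+.008*np.cos(t)
    print(th,"dx",round((u+.36)/.25,3),"dz",round(-(z-.205)/.25,3))
```

```text
xyz 0.040 -0.562 -0.195 rot 0.000 0.001 0.500
xyz 0.000 0.000 0.500 rot 0.000 0.000 0.000
90 dx 0.192 dz 0.012
84 dx 0.251 dz 0.012
78 dx 0.309 dz 0.018
72 dx 0.367 dz 0.03
66 dx 0.423 dz 0.047
60 dx 0.476 dz 0.071
54 dx 0.527 dz 0.1
48 dx 0.575 dz 0.134
42 dx 0.619 dz 0.174
36 dx 0.658 dz 0.217
30 dx 0.693 dz 0.264
24 dx 0.723 dz 0.315
18 dx 0.747 dz 0.369
12 dx 0.765 dz 0.424
8 dx 0.774 dz 0.462
4 dx 0.78 dz 0.501
0 dx 0.784 dz 0.54
-1 dx 0.784 dz 0.55
```

carry_out(targets=[{"xyz": [0,0,-0.15],"rotation": [0,0,0.03]},{"xyz": [0,0,-0.195],"rotation": [0,0,0.07]},{"xyz": [0,-0.05,-0.195],"rotation": [0,0,0.11]},{"xyz": [0,-0.12,-0.195],"rotation": [0,0,0.155]},{"xyz": [0.01,-0.2,-0.195],"rotation": [0,0,0.2]},{"xyz": [0.02,-0.28,-0.195],"rotation": [0,0,0.245]},{"xyz": [0.03,-0.36,-0.195],"rotation": [0,0,0.29]},{"xyz": [0.04,-0.44,-0.195],"rotation": [0,0,0.335]},{"xyz": [0.04,-0.52,-0.195],"rotation": [0,0,0.38]},{"xyz": [0.04,-0.562,-0.195],"rotation": [0,0,0.425]},{"xyz": [0.04,-0.562,-0.195],"rotation": [0,0,0.47]},{"xyz": [0.04,-0.562,-0.195],"rotation": [0,0,0.5]},{"xyz": [0.04,-0.562,-0.195],"rotation": [0,0,0.5]},{"xyz": [0.04,-0.562,-0.195],"rotation": [0,0,0.5]}], fingers=0, newtons=40)

```text
t: 33.7
tool_pos: [0.5855, -0.3021, 0.3279]
ee_rot: [-0.001, 0.669, 0.743, -0.0]
ft_force: [0.5, 0.2, -0.2]
grip_width: -0.0
grasp_force: 0.0
```

Run:
```python
from h import *
p,R=pose(); print(p.round(4),st()["t"],np.degrees(np.arctan2(*R.as_matrix()[1::-1,1])).round(2),"w,u",(p[:2]@Wd).round(4),(p[:2]@U).round(4),st()["grip_width"])
incase(("top","scene")); im,D=snapshot("top"); 
for r in plates(camera_model("top"),im,D): print(r)
q=.5525*Wd-.36*U; moves(([*q,.205],5.8))
```

```text
[ 0.5855 -0.3021  0.3279] 33.7 5.98 w,u 0.5521 -0.3597 -0.000291867983121387
top 588 z [0.0325 0.0366 0.0405] [np.float64(0.037), np.float64(0.0365), np.float64(0.0366)]
(array([ 0.5711, -0.1622]), array([130.7,  44.6]), 5.6)
scene 439 z [0.0318 0.0359 0.0409] [np.float64(0.0357), np.float64(0.036), np.float64(0.0357)]
(array([ 0.5718, -0.159 ]), array([126. ,  45.5]), 5.5)
xyz -0.002 0.002 0.495 rot -0.000 -0.000 0.001
```

No white plate is left on the shelf and the stack is 36 mm high. Lowering behind the cover, then pushing it over.

carry_out(targets=[{"xyz": [0,0,0.15],"rotation": [0,0,0]},{"xyz": [0,0,0.3],"rotation": [0,0,0]},{"xyz": [0,0,0.43],"rotation": [0,0,0]},{"xyz": [0,0,0.492],"rotation": [0,0,0]},{"xyz": [0,0,0.492],"rotation": [0,0,0]},{"xyz": [0,0,0.492],"rotation": [0,0,0]}])

```text
t: 34.45
tool_pos: [0.5856, -0.3021, 0.2068]
ee_rot: [0.0, 0.67, 0.742, 0.0]
ft_force: [0.1, -0.0, 0.2]
grip_width: -0.003
grasp_force: 0.0
```

carry_out(targets=[{"xyz": [0.08,0,0.01],"rotation": [0,0,0]},{"xyz": [0.14,0,0.012],"rotation": [0,0,0]},{"xyz": [0.192,0,0.012],"rotation": [0,0,0]},{"xyz": [0.251,0,0.012],"rotation": [0,0,0]},{"xyz": [0.309,0,0.018],"rotation": [0,0,0]},{"xyz": [0.367,0,0.03],"rotation": [0,0,0]},{"xyz": [0.423,0,0.047],"rotation": [0,0,0]},{"xyz": [0.476,0,0.071],"rotation": [0,0,0]},{"xyz": [0.527,0,0.1],"rotation": [0,0,0]},{"xyz": [0.575,0,0.134],"rotation": [0,0,0]},{"xyz": [0.619,0,0.174],"rotation": [0,0,0]},{"xyz": [0.658,0,0.217],"rotation": [0,0,0]},{"xyz": [0.693,0,0.264],"rotation": [0,0,0]},{"xyz": [0.723,0,0.315],"rotation": [0,0,0]},{"xyz": [0.723,0,0.315],"rotation": [0,0,0]}])

```text
t: 35.95
tool_pos: [0.566, -0.1209, 0.1248]
ee_rot: [-0.002, 0.67, 0.742, -0.001]
ft_force: [0.5, 0.1, -0.1]
grip_width: -0.002
grasp_force: 0.0
```

Run:
```python
from h import *
p,R=pose(); print(p.round(4),st()["t"],st()["ft_force"].round(1),"w,u",(p[:2]@Wd).round(4),(p[:2]@U).round(4))
for th in (18,12,8,4,0,-1):
    t=np.radians(th); r=.14; u=-.293+r*np.cos(t)-.008*np.sin(t)-.011; z=.062+r*np.sin(t)+.008*np.cos(t)
    print(th,"dx",round((u-p[:2]@U)/.25,3),"dz",round(-(z-p[2])/.25,3))
P,uv=cloud(camera_model("scene"),snapshot("scene")[1]); w=P[:,:2]@Wd;u=P[:,:2]@U
k=(abs(w-.5525)<.075)&(u>-.285)&(u<-.13)&(P[:,2]>.055)&(P[:,2]<.16); c=np.polyfit(u[k],P[k,2],1); k2=k&(abs(np.polyval(c,u)-P[:,2])<.008); print(k2.sum(),np.degrees(np.arctan(np.polyfit(u[k2],P[k2,2],1)[0])))
```

```text
[ 0.566  -0.1209  0.1248] 35.95 [ 0.5  0.1 -0.1] w,u 0.551 -0.1774
18 dx 0.016 dz 0.048
12 dx 0.035 dz 0.103
8 dx 0.044 dz 0.142
4 dx 0.05 dz 0.18
0 dx 0.054 dz 0.219
-1 dx 0.054 dz 0.229
565 21.720846207826366
```

carry_out(targets=[{"xyz": [0.016,0,0.048],"rotation": [0,0,0]},{"xyz": [0.035,0,0.103],"rotation": [0,0,0]},{"xyz": [0.044,0,0.142],"rotation": [0,0,0]},{"xyz": [0.05,0,0.18],"rotation": [0,0,0]},{"xyz": [0.054,0,0.205],"rotation": [0,0,0]},{"xyz": [0.054,0,0.219],"rotation": [0,0,0]},{"xyz": [0.054,0,0.225],"rotation": [0,0,0]},{"xyz": [0.054,0,0.225],"rotation": [0,0,0]},{"xyz": [0.054,0,0.225],"rotation": [0,0,0]}])

```text
t: 36.9
tool_pos: [0.5661, -0.1091, 0.0714]
ee_rot: [0.0, 0.67, 0.742, 0.0]
ft_force: [-0.3, 0.1, 0.3]
grip_width: -0.005
grasp_force: 0.0
```

carry_out(targets=[{"xyz": [0,0,0.006],"rotation": [0,0,0]},{"xyz": [0,0,0.012],"rotation": [0,0,0]},{"xyz": [0,0,0.016],"rotation": [0,0,0]},{"xyz": [0,0,0.016],"rotation": [0,0,0]},{"xyz": [0,0,0.016],"rotation": [0,0,0]}])

```text
t: 37.4
tool_pos: [0.5664, -0.1091, 0.0699]
ee_rot: [0.001, 0.67, 0.742, 0.001]
ft_force: [-7.3, 1.6, 19.5]
grip_width: 0.001
grasp_force: 9.2
```

The cover is pressed against the rim with about 20 N. Retreating and inspecting.

carry_out(targets=[{"xyz": [0,0,-0.1],"rotation": [0,0,0]},{"xyz": [0,0,-0.3],"rotation": [0,0,0]},{"xyz": [0,0,-0.5],"rotation": [0,0,0]},{"xyz": [0.1,-0.2,-0.7],"rotation": [0,0,0]},{"xyz": [0.2,-0.4,-0.8],"rotation": [0,0,0]},{"xyz": [0.4,-0.6,-0.8],"rotation": [0,0,0]},{"xyz": [0.6,-0.8,-0.8],"rotation": [0,0,0]},{"xyz": [0.8,-0.9,-0.8],"rotation": [0,0,0]},{"xyz": [0.8,-0.9,-0.8],"rotation": [0,0,0]},{"xyz": [0.8,-0.9,-0.8],"rotation": [0,0,0]}])

```text
t: 38.4
tool_pos: [0.3196, 0.0686, 0.2679]
ee_rot: [0.0, 0.67, 0.742, 0.001]
ft_force: [0.6, -0.3, 0.3]
grip_width: 0.004
grasp_force: 0.0
```

Run:
```python
from h import *
p,R=pose(); print(p.round(4),st()["t"],st()["qvel"].round(3))
for n in("top","scene"):
    m=camera_model(n); im,D=snapshot(n); cv2.imwrite(f"pics/{n}_end.png",im); P,uv=cloud(m,D); w=P[:,:2]@Wd;u=P[:,:2]@U
    k=(abs(w-.5525)<.075)&(u>-.28)&(u<-.135)&(P[:,2]>.05)&(P[:,2]<.1); c=np.polyfit(u[k],P[k,2],1); print(n,k.sum(),"slope",c.round(4),"z at lip/hinge",np.polyval(c,[-.127,-.293]).round(4))
    a=P[(abs(P[:,0]-.515)<.05)&(abs(P[:,1]-.375)<.1)]
    for r in nets.cut_out(n,"spatula")[:1]: print("spat",round(r["conf"],2),rect(m,r["mask"],.012))
    for r in plates(m,im,D): print(r)
```

```text
[0.3196 0.0686 0.2679] 38.4 [ 0.616 -0.289 -0.179  0.101 -0.007  0.595]
top 2719 slope [-0.0044  0.0699] z at lip/hinge [0.0705 0.0712]
spat 0.91 (array([0.517 , 0.3754]), array([194.6,  39.3]), 80.0)
scene 2053 slope [-0.0037  0.0693] z at lip/hinge [0.0697 0.0704]
spat 0.7 (array([0.5208, 0.3777]), array([194.1,  42.4]), 78.9)
```

View pics/top_end.png

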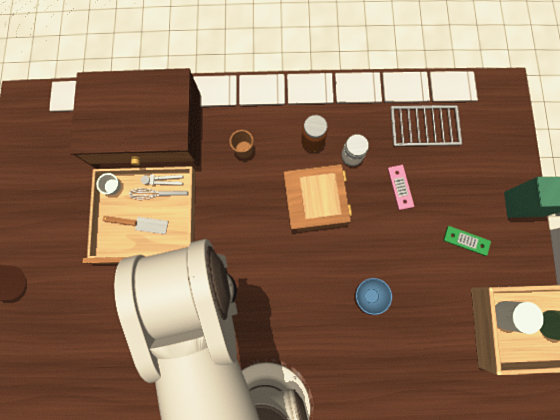

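The end view shows the cover shut flat at (317,198), the spatula in the drawer at (135,225), no white plates left out, and everything else in place. Handing in.

carry_out(targets=[{"xyz": [0,0,0],"rotation": [0,0,0]},{"xyz": [0,0,0],"rotation": [0,0,0]},{"xyz": [0,0,0],"rotation": [0,0,0]},{"xyz": [0,0,0],"rotation": [0,0,0]}])

```text
t: 39.0
tool_pos: [0.3221, 0.0669, 0.2668]
ee_rot: [-0.0, 0.671, 0.742, -0.0]
ft_force: [-0.6, 0.2, -0.1]
grip_width: 0.004
grasp_force: 0.0
```

```bash
python3 -c "
from plant import ticket; print(ticket.finish_job())"
```

```text
the job is handed in; nothing more can be done
None
```

Job handed in at 39 s (no verdict returned): the cover was levered open with the spatula, both white plates present (I saw no third) are home on the pins, the cover is shut flat, and the spatula lies flat back in the drawer.

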